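# Refit the mitre saw's kerf plate

### The arm

A 6-joint arm with a two-finger parallel gripper is mounted at the origin on the work surface. World frame = base frame: x ahead of the robot, y to its left, z up, the work surface at z = 0. Lengths are in m, angles in rad, forces in N, time in s.
With the tool pointing down it reaches from about 0.3 to 0.825 m from the base axis. Payload 5.4 kg.
Tool frame: the origin (TCP) lies on the centre line of the jaws, within the pads' length; the fingertips stand 11 mm ahead of it and the grasp point (between the pads) lies 8 mm behind it; z points along the fingers, y is the direction in which the jaws open and shut (so a half turn about z gives the same grasp; the last joint's range is limited). The gripper opens to 92 mm and grips with 3 to 60 N. Pads are 20 mm wide; open, the fingers measure 128 mm over their backs; the gripper's body (75 mm by 189 mm) begins 69 mm behind the grasp point.
Start: joints at [-1.431, 0.158, 1.597, -0, 1.386, -0.21], TCP at [0.197, -0.54, 0.226] pointing down, gripper open.
Joint ranges: [-2.91, 2.91], [-0.94, 2.29], [0.18, 2.7], [-1.29, 4.43], [0.17, 2.64], [-3, 3]. Speed limits (rad/s): [2.57, 2.57, 3.14, 3.14, 3.14, 3.14].

### API

Orientations are given as a unit quaternion [w, x, y, z].
In Python, from workcell import readout, viewer, job, spotter gives the robot as it stands.
- The arm moves only by the shell command python3 -m jog 'ROWS' [FORCE]. ROWS is JSON, a list of rows, each an object with "slide": the shift along the tool's x, y, z in units of 0.15 m (1.0 is 0.15 m), a list of three; "angular": the turn, a rotation vector about the tool's x, y, z in units of 180 degrees (1.0 is 180 degrees), a list of three; "grip": the gripper command: -1 is shut, 1 is fully open, values between are in proportion. In form: [{"slide": [dx, dy, dz], "angular": [ax, ay, az], "grip": grip}, ...]. A call has 1 to 5 rows; each row is the pose to reach, as a shift and turn from the pose commanded when the call began, along the tool's axes at that moment, turning the shorter way round; what a row does not reach only later rows make up. A row lasts 1/10 s, in which the tool goes at most 50 mm and 8.59 degrees, less where a joint would pass 70% of its speed; a pose out of reach is approached as far as the arm can. A call with a number of a shift or a turn outside -1 to 1 is refused whole. A call with a gripper value outside its range is refused whole. The fingers move at their own pace and stop on an object; FORCE is the grip in N (left out, the last holds). Time passes only in rows, so rows that repeat a pose let the fingers close. It gives the time, the measured TCP pose, the force and the opening at its end, in the units of the state.
- readout.state(): the state, without advancing time (a new reading comes with each control period).
- viewer.read_camera(name): name is "scene" or "top" or "wrist"; returns a dict with "image" (480x640x3 uint8, red, green, blue), "fx", "fy", "cx", "cy" (pixels), "camera_from_world" (4x4, takes a point from world to camera coordinates); the wrist camera has in their place "T_tool_cam" (4x4, takes a point from camera to tool coordinates, whose origin is the TCP and whose axes are the flange's). Camera axes: x right, y down, z forward; pixel columns grow to the right and rows downward; lengths in m; the calibration is good to about 2 mm. A picture is of the moment at which its call begins: read the wrist's pose just before it. There is no depth.
- job.finish_job(): hands the job in, once; it reports no verdict.
Trained networks look in a picture, given as the dict that the camera call returned (one of the last four; its "shot" number tells which), for a name from the list of things; names that differ only in an ending like _2 or _b are one class to them, and where a whole thing is asked for, a point or a joint stands for the part that bears it (a point fixed in the world has none). Each returns a list of dicts, best first, with "p" (0 to 1); they miss things now and then, are a little off and sometimes report something else, mostly with a low value. They report only what shows in the picture. A call takes as long as a camera call. They do not tell look-alikes from the thing itself.
- spotter.spot_in(picture, target): "at" ([x, y, z] in m, in the coordinates of the camera as it stood for that picture, good to about 4 mm: the middle of the surface that is visible of it).
- spotter.pinpoint(picture, target): "at" ([x, y, z] in m, in the coordinates of the camera as it stood for that picture, good to about 4 mm: a listed point, or the origin of a listed thing).
The state is a dict: "time_s": time; "joint_pos": joint angles; "qvel": joint speeds; "joint_efforts": joint torques, N m; "tool_pos": TCP position; "orientation": TCP orientation; "wrist_force": force on the tool from outside, world axes, zero at the start; "moment": the same for the moment, N m; "opening": finger opening in m.
Only numpy, scipy, OpenCV 4.12 (cv2) and the standard library are available. Lean on these libraries where they do the work, as an engineer would, in place of code of your own. Each camera call takes 0.05 s, during which the arm holds its last target.

### The job

Put the mitre saw's table back in order: lay the loose slotted kerf plate flat on the saw table with its leading end over the recess and its tail still on the table's nose in front, then slide it along the table - do not lower it in from above - until it drops into the recess and lies flush all round. Then slide the drawn-out fence half, the left one as seen from the robot, back in to its stop and let go, leaving the other things on the bench where they are.

Things in the scene. Friction and masses are not known exactly. Their poses are not given: they have to be found in the camera images.
- kerf_plate: The kerf plate: a loose black plastic plate 160 (its x) x 46 (its y) x 9 (its z) mm, about 90 g, with a 6 mm wide slot along its middle. It starts flat on the bench to the left or the right of the saw's nose. Origin: the middle of the plate, 4.5 mm above its underside. It is the same either way round and either way up.
- recess (a point): Recess for the kerf plate in the bare metal saw table: 164 mm long (along x) x 50 mm wide (along y) x 9 mm deep, square-edged, floor with a dark blade slot. The point is the centre of the recess floor, 81 mm above the bench; the table face round it is at 90 mm. +x runs along the recess towards the fence (away from the robot), z up. Beside it the table is flat to 52 mm from the centre line.
- saw_base: The saw's cast base, fixed to the bench, its head taken off. Origin: on the bench under the turntable's pivot. x points away from the robot, y along the fences to the left, z up. It spans 230 mm to each side and 120 mm in front to 380 mm behind (two bare rails, up to 150 mm high). The fences rise to 80 mm above the table face, front faces at x = 0, fixed parts 45 mm or more to the sides of the pivot.
- fence (a joint): Upper half of the left fence, a metal bar 150 (along the base's y) x 18 (along the base's x) x 46 (high) mm that slides along the base's y on top of the lower left fence. Value in m: 0 = fully in, at its stop; it grows as the bar is drawn out to the left (+y), at most 0.085. It starts 0.04 to 0.075 out, rubs with about 3 N and stays where it is left. Fully in, it overhangs the recess's far end.
- fence_grip (a point): A point on the sliding fence half, on the middle of its top edge, 30 mm from its inner (right-hand) end, 168.5 mm above the bench; it moves with the fence. Below this the bar's bare faces go down 46 mm. Its axes are those of the saw base.
- offcut: Bystander: a loose piece of timber 150 x 58 x 21 mm lying beside the saw's nose, on the side where the kerf plate is not. Origin: centre of its underside.
- oil_bottle: Bystander: an upright plastic oil bottle 54 mm in diameter, 150 mm high, left of the saw. Origin: centre of its underside.
- tape_measure: Bystander: a tape measure case 66 x 36 x 64 mm, right of the saw. Origin: centre of its underside.
- turntable: The saw's rigid round table (radius 140 mm, face at 90 mm), locked at a mitre angle of up to 0.2 rad against the base. Origin: on the bench under its pivot, 68 mm in +x of the recess centre; same axes as the recess. In front of the recess its flat face goes on as the nose, 104 mm wide, from 150 to 215 mm before the pivot; then a black mitre handle, wholly below the face.
There are look-alikes about, which are no part of the job. Of the things shaped like the kerf_plate, the black one is meant.

How it is judged:
By the outcome, as a careful person would: the job done as asked, in the order asked, and still so for the second after the job is handed in, with the robot touching nothing.
It also fails if it takes over 61 s, if anything falls off the work surface, if the arm or the gripper's body presses on something with over 40 N, if the wrist force passes 120 N, or if a joint passes its speed limit or range.

## Working session

There is one attempt and no reset: what is moved stays moved. The work goes in short steps, Python scripts to look and compute and a shell command to move; the robot and the scene stay as the last step left them, time stands still between calls to the robot, and variables do not carry over. Pictures are saved under pics/ and viewed, and the job is handed in when it is done.

```bash
ls; mkdir -p pics; cat > h.py <<'E'
import numpy as np, cv2
from workcell import readout, viewer, job, spotter
from scipy.spatial.transform import Rotation as R
def st(): return readout.state()
def Tw(s=None):
    s=s or st(); T=np.eye(4); q=s['orientation']
    T[:3,:3]=R.from_quat([q[1],q[2],q[3],q[0]]).as_matrix(); T[:3,3]=s['tool_pos']; return T
def shot(name,fn=None):
    s=st(); p=viewer.read_camera(name)
    if name=='wrist': W=Tw(s)@np.array(p['T_tool_cam'])
    else: W=np.linalg.inv(np.array(p['camera_from_world']))
    p['W']=W
    if fn: cv2.imwrite('pics/'+fn+'.png',np.array(p['image'])[:,:,::-1])
    return p
def wpt(W,c): return (W@np.append(c,1))[:3]
def ray(p,u,v,z):
    W=p['W']; d=W[:3,:3]@np.array([(u-p['cx'])/p['fx'],(v-p['cy'])/p['fy'],1]); o=W[:3,3]
    return o+d*(z-o[2])/d[2]
def proj(p,X):
    c=np.linalg.inv(p['W'])@np.append(X,1); return np.array([p['fx']*c[0]/c[2]+p['cx'],p['fy']*c[1]/c[2]+p['cy']])
def clean(p): return {k:v for k,v in p.items() if k!='W'}
E
python3 - <<'E'
from h import *
a=shot('scene','scene0'); b=shot('top','top0')
for n,p in(('scene',a),('top',b)):
  print(n,p['W'][:3,3].round(3))
  for t in ['kerf_plate','recess','saw_base','fence_grip','offcut','oil_bottle','tape_measure','turntable']:
    try:
      for r in spotter.pinpoint(clean(p),t)[:3]: print(t,round(r['p'],2),wpt(p['W'],r['at']).round(3))
    except Exception as e: print(t,e)
print(st())
E
```

```text
pics
scene [ 1.098 -0.752  0.924]
kerf_plate 0.98 [0.386 0.161 0.003]
kerf_plate 0.8 [0.457 0.492 0.004]
kerf_plate 0.8 [ 0.225  0.32  -0.001]
recess 0.55 [ 0.578 -0.029  0.079]
fence_grip 0.63 [0.658 0.078 0.17 ]
offcut 0.96 [ 0.427 -0.288 -0.001]
offcut 0.6 [0.659 0.079 0.167]
oil_bottle 0.76 [ 0.599  0.391 -0.002]
tape_measure 0.97 [ 0.61  -0.407  0.   ]
turntable 0.67 [ 0.647 -0.033  0.002]
top [0.376 0.023 1.48 ]
kerf_plate 0.94 [0.427 0.321 0.01 ]
kerf_plate 0.69 [0.388 0.16  0.004]
kerf_plate 0.68 [0.225 0.316 0.005]
recess 0.85 [ 0.573 -0.027  0.082]
recess 0.75 [ 0.431 -0.287  0.001]
fence_grip 0.73 [0.66  0.079 0.167]
offcut 0.8 [ 0.431 -0.287  0.004]
oil_bottle 0.82 [ 0.597  0.386 -0.002]
oil_bottle 0.69 [ 0.643 -0.034 -0.001]
tape_measure 0.68 [ 0.605 -0.412  0.002]
turntable 0.86 [ 0.647 -0.032 -0.001]
{'time_s': 0.9, 'joint_pos': array([-1.43113380e+00,  1.58411212e-01,  1.59696743e+00, -1.36134132e-06,
        1.38621697e+00, -2.10135378e-01]), 'qvel': array([-0.00036774,  0.00011607,  0.00124782, -0.00170346, -0.00048415,
       -0.00082843]), 'joint_efforts': array([ 2.56124576e-04, -3.85576987e+01, -3.22368479e+01,  7.01916637e-02,
        3.07138986e-02, -3.30012574e-05]), 'tool_pos': array([ 0.19701656, -0.5401854 ,  0.22561117]), 'orientation': array([-1.50062822e-06,  9.84744105e-01,  1.74008758e-01, -6.16625223e-07]), 'wrist_force': array([-0.13223596, -0.45238741,  0.00360128]), 'moment': array([-0.02446258,  0.04885996,  0.03849411]), 'opening': 0.09164863397087608}
```

View pics/scene0.png

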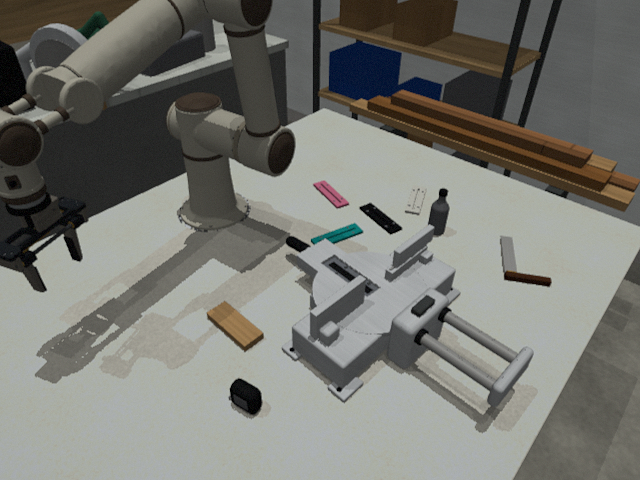

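View pics/top0.png

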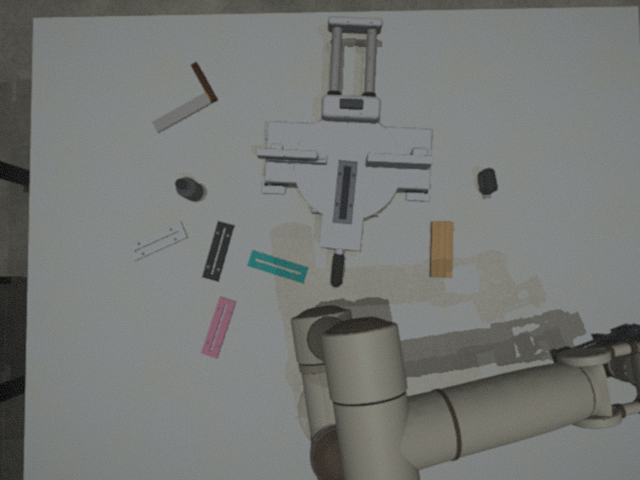

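The scene and top views show four plate-shaped things, given by their pixels in the top view: white (160,242), black (218,251), teal (278,266) and pink (219,327). The task means the black one. I'll confirm that in an enlarged crop and measure it along with the recess.

```bash
python3 - <<'E'
from h import *
p=shot('top'); im=np.array(p['image']); 
c=cv2.resize(im[110:290,130:450],None,fx=2.5,fy=2.5,interpolation=cv2.INTER_CUBIC); cv2.imwrite('pics/crop1.png',c[:,:,::-1])
g=im.max(2)
m=np.zeros_like(g); m[215:288,195:242]=(g[215:288,195:242]<80)
cs,_=cv2.findContours(m,cv2.RETR_EXTERNAL,cv2.CHAIN_APPROX_NONE); k=max(cs,key=cv2.contourArea)
pts=np.array([ray(p,u,v,0.009)[:2] for u,v in k[:,0]],np.float32)
print('plate',cv2.minAreaRect(pts*1000))
m=np.zeros_like(g); m[155:228,325:362]=(g[155:228,325:362]<150)
cs,_=cv2.findContours(m,cv2.RETR_EXTERNAL,cv2.CHAIN_APPROX_NONE); k=max(cs,key=cv2.contourArea)
pts=np.array([ray(p,u,v,0.09)[:2] for u,v in k[:,0]],np.float32)
print('recess',cv2.minAreaRect(pts*1000))
E
```

```text
plate ((429.25347900390625, 319.2206726074219), (45.89187240600586, 157.660400390625), 73.83904266357422)
recess ((577.005615234375, -21.04397964477539), (93.20245361328125, 187.15696716308594), 89.10538482666016)
```

View pics/crop1.png

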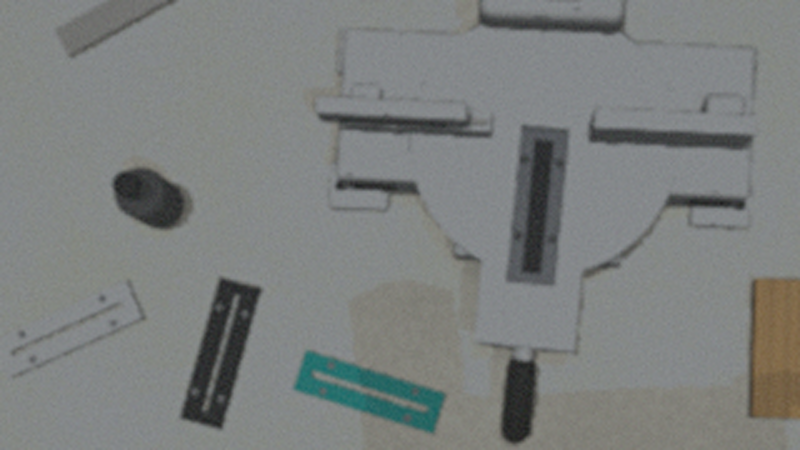

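```bash
cat >> h.py <<'E'
def togo(pos,yaw,s=None):
    """total slide units and angular units to reach world pos, tool down with tool-x at yaw deg"""
    s=s or st(); T=Tw(s); c,sn=np.cos(np.radians(yaw)),np.sin(np.radians(yaw))
    G=np.array([[c,sn,0],[sn,-c,0],[0,0,-1]])
    d=T[:3,:3].T@(np.array(pos)-T[:3,3])/0.15
    r=R.from_matrix(T[:3,:3].T@G).as_rotvec()/np.pi
    print('slide',d.round(3),'ang',r.round(4),'| t',round(s['time_s'],2),'pos',T[:3,3].round(4),'yaw',np.degrees(np.arctan2(T[1,0],T[0,0])).round(2),'open',round(s['opening'],4),'F',np.array(s['wrist_force']).round(1))
E
python3 - <<'E'
from h import *
togo((0.43,-0.05,0.32),163.8)
p=shot('top'); 
for u,v in [(523,125),(569,130),(553,284),(507,281)]: print(ray(p,130+u/2.5,110+v/2.5,.09).round(4))
w=shot('wrist'); print(np.array(w['T_tool_cam']).round(3),w['fx'])
E
```

```text
slide [ 2.579 -2.538 -0.629] ang [ 0.      0.     -0.7986] | t 0.95 pos [ 0.1971 -0.5402  0.2256] yaw 20.04 open 0.0922 F [0.7 0.  0.3]
[ 0.6576 -0.0125  0.09  ]
[ 0.6517 -0.06    0.09  ]
[ 0.492 -0.041  0.09 ]
[0.4958 0.0063 0.09  ]
[[-0.    -0.963 -0.271  0.076]
 [ 1.    -0.     0.    -0.001]
 [-0.    -0.271  0.963 -0.159]
 [ 0.     0.     0.     1.   ]] 379.4749803863448
```

```bash
python3 -m jog '[{"slide":[0.9,-0.9,-0.4],"angular":[0,0,-0.22],"grip":1},{"slide":[0.9,-0.9,-0.4],"angular":[0,0,-0.22],"grip":1},{"slide":[0.9,-0.9,-0.4],"angular":[0,0,-0.22],"grip":1},{"slide":[0.9,-0.9,-0.4],"angular":[0,0,-0.22],"grip":1},{"slide":[0.9,-0.9,-0.4],"angular":[0,0,-0.22],"grip":1}]'; python3 -c "
from h import *
togo((0.43,-0.05,0.32),163.8)"
```

```text
time_s: 1.55
tool_pos: [0.28, -0.3642, 0.2884]
orientation: [0.002, 0.865, 0.502, 0.0]
wrist_force: [-0.2, -0.8, -0.3]
opening: 0.0918
slide [ 2.314 -0.172 -0.215] ang [ 5.000e-04  1.600e-03 -5.755e-01] | t 1.55 pos [ 0.28   -0.3642  0.2884] yaw 60.21 open 0.0918 F [-0.2 -0.8 -0.3]
```

```bash
python3 -m jog '[{"slide":[1,-0.1,-0.15],"angular":[0,0,-0.23],"grip":1},{"slide":[1,-0.1,-0.15],"angular":[0,0,-0.23],"grip":1},{"slide":[1,-0.1,-0.15],"angular":[0,0,-0.23],"grip":1},{"slide":[1,-0.1,-0.15],"angular":[0,0,-0.23],"grip":1},{"slide":[1,-0.1,-0.15],"angular":[0,0,-0.23],"grip":1}]'; python3 -c "
from h import *
togo((0.43,-0.05,0.32),163.8)"
```

```text
time_s: 2.05
tool_pos: [0.3413, -0.2287, 0.3088]
orientation: [0.001, 0.632, 0.775, -0.0]
wrist_force: [0.0, -0.6, 0.4]
opening: 0.0918
slide [ 1.048  0.818 -0.076] ang [-0.      0.0006 -0.3457] | t 2.05 pos [ 0.3413 -0.2287  0.3088] yaw 101.57 open 0.0918 F [ 0.  -0.6  0.4]
```

```bash
python3 -c "
from h import *
togo((0.43,-0.05,0.32),163.8)"
```

```text
slide [ 1.048  0.818 -0.076] ang [-0.      0.0006 -0.3457] | t 2.05 pos [ 0.3413 -0.2287  0.3088] yaw 101.57 open 0.0918 F [ 0.  -0.6  0.4]
```

```bash
python3 -m jog '[{"slide":[1,0.8,-0.1],"angular":[0,0,-0.23],"grip":1},{"slide":[1,0.8,-0.1],"angular":[0,0,-0.23],"grip":1},{"slide":[1,0.8,-0.1],"angular":[0,0,-0.23],"grip":1},{"slide":[1,0.8,-0.1],"angular":[0,0,-0.23],"grip":1},{"slide":[1,0.8,-0.1],"angular":[0,0,-0.23],"grip":1}]'; python3 -c "
from h import *
togo((0.40,0.1,0.25),163.8)
w=shot('wrist','w1')
togo((0.40,0.1,0.25),163.8)
for t in ['recess','turntable','fence_grip','saw_base']:
  for r in spotter.pinpoint(clean(w),t)[:2]: print(t,round(r['p'],2),wpt(w['W'],r['at']).round(4))
"
```

```text
time_s: 2.55
tool_pos: [0.4309, -0.0557, 0.3238]
orientation: [0.001, 0.316, 0.949, 0.001]
wrist_force: [-0.9, -0.4, -0.4]
opening: 0.0918
slide [0.788 0.706 0.493] ang [ 0.0006  0.0003 -0.1146] | t 2.55 pos [ 0.4309 -0.0557  0.3238] yaw 143.17 open 0.0918 F [-0.9 -0.4 -0.4]
slide [0.789 0.721 0.49 ] ang [ 1.000e-04  2.000e-04 -1.139e-01] | t 2.6 pos [ 0.4302 -0.0575  0.3235] yaw 143.3 open 0.0919 F [-0.1 -0.2  0.3]
recess 0.96 [ 0.5758 -0.0236  0.0837]
turntable 0.86 [ 0.6436 -0.0345 -0.0015]
fence_grip 0.9 [0.6619 0.075  0.1662]
```

View pics/w1.png

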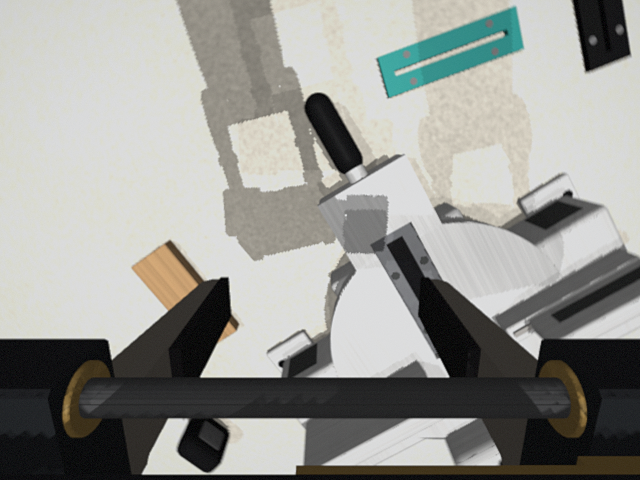

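```bash
python3 -c "
from h import *
w=shot('wrist','w2')
im=np.array(w['image'])[130:330,300:460]
cv2.imwrite('pics/w2c.png',cv2.resize(im,None,fx=3.75,fy=3,interpolation=cv2.INTER_CUBIC)[:,:,::-1])
np.save('w2W.npy',w['W'])
print(w['cx'],w['cy'],w['fx'],w['fy'])
"
```

```text
324.2288356753234 239.85100859471058 379.4749803863448 379.4749803863448
```

View pics/w2c.png

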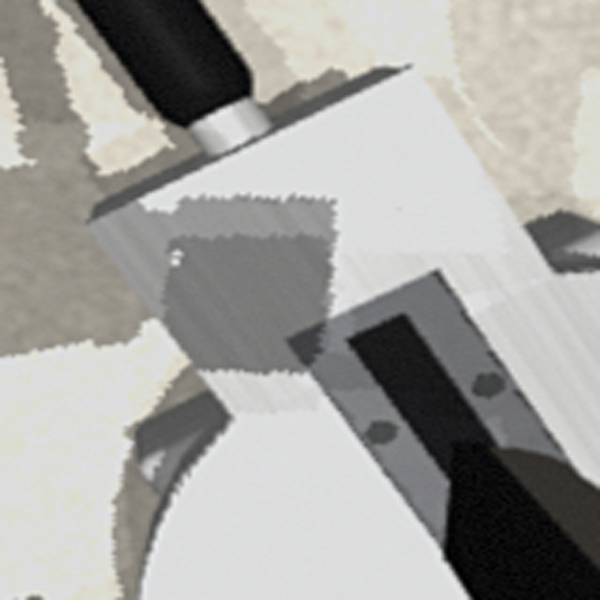

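```bash
python3 -c "
from h import *
p=dict(W=np.load('w2W.npy'),cx=324.2288,cy=239.851,fx=379.475,fy=379.475)
P={k:ray(p,300+x/3.75,130+y/3,.09)[:2] for k,(x,y) in dict(nr=(288,341),nl=(440,270),el=(568,460),er=(442,550),fr=(92,218),fl=(411,68)).items()}
for k in P: print(k,P[k].round(4))
y=lambda a,b:np.degrees(np.arctan2(*(P[b]-P[a])[::-1])).round(2)
print('edges L,R,width,nose',y('nl','el'),y('nr','er'),y('nr','nl')-90,y('fr','fl')-90)
print(np.linalg.norm(P['nl']-P['nr']),np.linalg.norm(P['fl']-P['fr']))
m=(P['nl']+P['nr'])/2
for a in (-6,-6.8,-7.5):
  u=np.array([np.cos(np.radians(a)),np.sin(np.radians(a))]); print(a,'centre',(m+.082*u).round(4),'pivot',(m+.15*u).round(4), 'nosemid',(P['fl']+P['fr'])/2-m)
"
```

```text
nr [ 0.4938 -0.0388]
nl [0.4989 0.0103]
el [ 5.817e-01 -1.000e-04]
er [ 0.5893 -0.0499]
fr [ 0.4242 -0.0559]
fl [0.4364 0.043 ]
edges L,R,width,nose -7.13 -6.68 -5.8799999999999955 -7.060000000000002
0.04928676552019595 0.09962724583644594
-6 centre [ 0.5779 -0.0228] pivot [ 0.6455 -0.0299] nosemid [-0.06604473  0.00781117]
-6.8 centre [ 0.5778 -0.0239] pivot [ 0.6453 -0.032 ] nosemid [-0.06604473  0.00781117]
-7.5 centre [ 0.5777 -0.0249] pivot [ 0.6451 -0.0338] nosemid [-0.06604473  0.00781117]
```

```bash
python3 -m jog '[{"slide":[0.2,1,0.2],"angular":[0,0,-0.12],"grip":1},{"slide":[0.5,1,0.4],"angular":[0,0,-0.12],"grip":1},{"slide":[0.8,1,0.4],"angular":[0,0,-0.12],"grip":1},{"slide":[1,1,0.4],"angular":[0,0,-0.12],"grip":1},{"slide":[1,1,0.4],"angular":[0,0,-0.12],"grip":1}]'; python3 -c "
from h import *
togo((0.40,0.327,0.2),163.8)"
```

```text
time_s: 3.35
tool_pos: [0.4006, 0.1516, 0.2621]
orientation: [-0.001, 0.14, 0.99, 0.0]
wrist_force: [0.7, 0.5, 0.2]
opening: 0.0922
slide [0.327 1.122 0.414] ang [-0.     -0.0005  0.0006] | t 3.35 pos [0.4006 0.1516 0.2621] yaw 163.9 open 0.0922 F [0.7 0.5 0.2]
```

```bash
python3 -m jog '[{"slide":[0.3,1,0.4],"angular":[0,0,0],"grip":1},{"slide":[0.3,1,0.4],"angular":[0,0,0],"grip":1},{"slide":[0.3,1,0.4],"angular":[0,0,0],"grip":1},{"slide":[0.3,1,0.4],"angular":[0,0,0],"grip":1},{"slide":[0.3,1,0.4],"angular":[0,0,0],"grip":1}]'; python3 -c "
from h import *
togo((0.40,0.327,0.12),163.8)
w=shot('wrist','w3'); np.save('w3W.npy',w['W'])
for r in spotter.pinpoint(clean(w),'kerf_plate')[:3]: print(round(r['p'],2),wpt(w['W'],r['at']).round(4))
"
```

```text
time_s: 3.85
tool_pos: [0.3992, 0.3077, 0.2016]
orientation: [-0.001, 0.139, 0.99, -0.001]
wrist_force: [0.9, -0.3, 0.5]
opening: 0.0918
slide [0.029 0.126 0.544] ang [-0.0005 -0.0008  0.0014] | t 3.85 pos [0.3992 0.3077 0.2016] yaw 164.06 open 0.0918 F [ 0.9 -0.3  0.5]
0.94 [0.4312 0.3224 0.0009]
0.9 [0.4611 0.4894 0.0022]
0.82 [0.385  0.1576 0.0039]
```

View pics/w3.png

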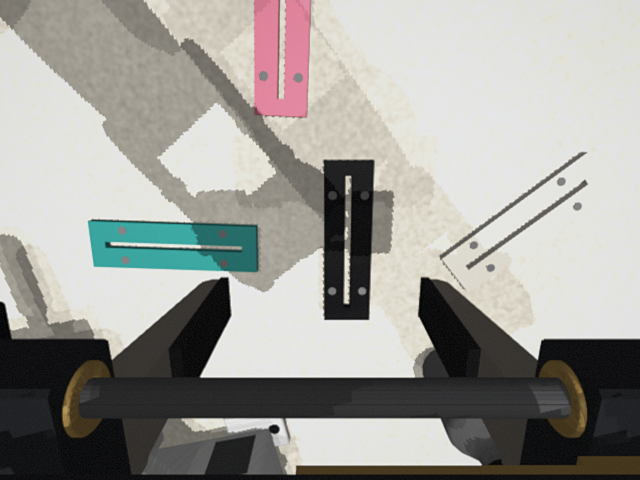

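The wrist view shows the whole black plate, corners near (324,160), (374,160), (369,320) and (323,319). The teal, pink and white look-alikes are clear of it.

```bash
python3 -c "
from h import *
p=dict(W=np.load('w3W.npy'),cx=324.2288,cy=239.851,fx=379.475,fy=379.475)
im=cv2.imread('pics/w3.png'); g=im.max(2); m=np.zeros_like(g); m[150:330,310:385]=(g[150:330,310:385]<60)
m=cv2.morphologyEx(m,cv2.MORPH_OPEN,np.ones((3,3)))
cs,_=cv2.findContours(m,cv2.RETR_EXTERNAL,cv2.CHAIN_APPROX_NONE); k=max(cs,key=cv2.contourArea)
pts=np.array([ray(p,u,v,.009)[:2] for u,v in k[:,0]],np.float32)
r=cv2.minAreaRect(pts*1000); print(r)
c=np.array(r[0])/1000; a=-16.2; a=r[2]-90 if r[1][1]>r[1][0] else r[2]
print(a); 
if a>90:a-=180
d=np.array([np.cos(np.radians(a)),np.sin(np.radians(a))]); g=c-.03*d; print(g)
togo((*g,.05),a+180)
"
```

```text
((430.2070617675781, 321.9915771484375), (45.030941009521484, 157.081787109375), 74.02941131591797)
-15.970588684082031
[0.40136497 0.33024589]
slide [0.038 0.157 1.021] ang [-0.0002  0.     -0.0004] | t 3.95 pos [0.4004 0.3061 0.2032] yaw 163.95 open 0.0918 F [-0.4 -0.3  0.9]
```

```bash
python3 -m jog '[{"slide":[0.04,0.15,0.3],"angular":[0,0,0],"grip":1},{"slide":[0.04,0.15,0.6],"angular":[0,0,0],"grip":1},{"slide":[0.04,0.15,0.9],"angular":[0,0,0],"grip":1},{"slide":[0.04,0.15,1],"angular":[0,0,0],"grip":1},{"slide":[0.04,0.15,1],"angular":[0,0,0],"grip":1}]'; python3 -c "
from h import *
togo((.4013,.3302,.0135),164.03)"
```

```text
time_s: 4.45
tool_pos: [0.3994, 0.3279, 0.0511]
orientation: [-0.002, 0.14, 0.99, -0.001]
wrist_force: [0.3, 0.7, 0.7]
opening: 0.0916
slide [-0.009  0.019  0.251] ang [-0.0011 -0.0011 -0.0009] | t 4.45 pos [0.3994 0.3279 0.0511] yaw 163.87 open 0.0916 F [0.3 0.7 0.7]
```

```bash
python3 -m jog '[{"slide":[0,0.01,0.12],"angular":[0,0,0],"grip":1},{"slide":[0,0.01,0.22],"angular":[0,0,0],"grip":1},{"slide":[0,0.01,0.25],"angular":[0,0,0],"grip":1},{"slide":[0,0.01,0.25],"angular":[0,0,0],"grip":1}]'; python3 -c "
from h import *
for i in range(3): togo((.4013,.3302,.0135),164.03)
w=shot('wrist','w4')"
```

```text
time_s: 4.85
tool_pos: [0.4019, 0.3315, 0.0168]
orientation: [0.001, 0.14, 0.99, 0.0]
wrist_force: [0.8, -0.2, 0.4]
opening: 0.0917
slide [ 0.002 -0.009  0.022] ang [ 0.0003  0.0004 -0.0004] | t 4.85 pos [0.4019 0.3315 0.0168] yaw 163.96 open 0.0917 F [ 0.8 -0.2  0.4]
slide [ 0.002 -0.009  0.022] ang [ 0.0003  0.0004 -0.0004] | t 4.85 pos [0.4019 0.3315 0.0168] yaw 163.96 open 0.0917 F [ 0.8 -0.2  0.4]
slide [ 0.002 -0.009  0.022] ang [ 0.0003  0.0004 -0.0004] | t 4.85 pos [0.4019 0.3315 0.0168] yaw 163.96 open 0.0917 F [ 0.8 -0.2  0.4]
```

View pics/w4.png

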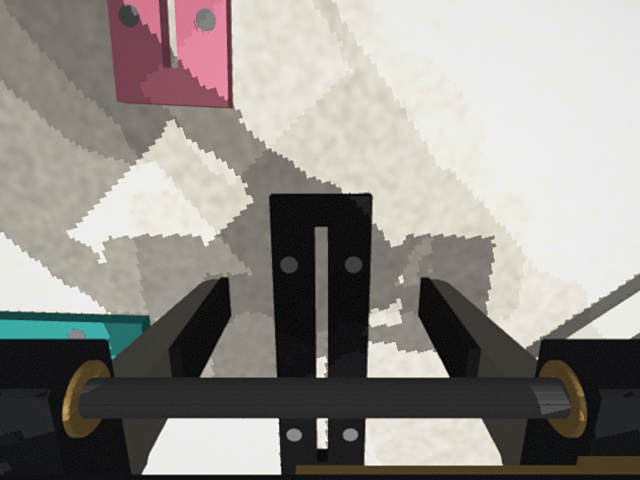

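```bash
python3 -m jog '[{"slide":[0,0,0.02],"angular":[0,0,0],"grip":1},{"slide":[0,0,0.02],"angular":[0,0,0],"grip":-1},{"slide":[0,0,0.02],"angular":[0,0,0],"grip":-1},{"slide":[0,0,0.02],"angular":[0,0,0],"grip":-1},{"slide":[0,0,0.02],"angular":[0,0,0],"grip":-1}]' 40;python3 -m jog '[{"slide":[0,0,0],"angular":[0,0,0],"grip":-1},{"slide":[0,0,0],"angular":[0,0,0],"grip":-1},{"slide":[0,0,0],"angular":[0,0,0],"grip":-1},{"slide":[0,0,0],"angular":[0,0,0],"grip":-1}]' 40
```

```text
time_s: 5.4
tool_pos: [0.4009, 0.3319, 0.0127]
orientation: [0.0, 0.139, 0.99, 0.0]
wrist_force: [-0.8, -0.6, -0.2]
opening: 0.0619
time_s: 5.8
tool_pos: [0.4008, 0.3318, 0.0126]
orientation: [-0.0, 0.139, 0.99, -0.0]
wrist_force: [0.0, -1.1, 1.9]
opening: 0.0456
```

```bash
python3 -m jog '[{"slide":[0,0,-0.15],"angular":[0,0,0],"grip":-1},{"slide":[0,0,-0.45],"angular":[0,0,0],"grip":-1},{"slide":[0,0,-0.75],"angular":[0,0,0],"grip":-1},{"slide":[0,0,-1],"angular":[0,0,0],"grip":-1},{"slide":[0,0,-1],"angular":[0,0,0],"grip":-1}]'; python3 -c "
from h import *
w=shot('wrist','w5')
a=-6.8;d=np.array([np.cos(np.radians(a)),np.sin(np.radians(a))]);c=np.array([.577,-.0242])
for off in(-.1,-.06): togo((*(c+d*(off-.03)),.16),180+a)
"
```

```text
time_s: 6.3
tool_pos: [0.4044, 0.3337, 0.1689]
orientation: [0.005, 0.139, 0.99, 0.003]
wrist_force: [1.0, -0.1, -1.0]
opening: 0.0451
slide [-0.916 -2.107  0.032] ang [ 0.0013  0.0016 -0.0509] | t 6.35 pos [0.4027 0.3328 0.1655] yaw 164.04 open 0.0454 F [ 0.   0.6 -1.1]
slide [-1.179 -2.064  0.033] ang [ 0.0013  0.0016 -0.0509] | t 6.35 pos [0.4027 0.3328 0.1655] yaw 164.04 open 0.0454 F [ 0.   0.6 -1.1]
```

View pics/w5.png

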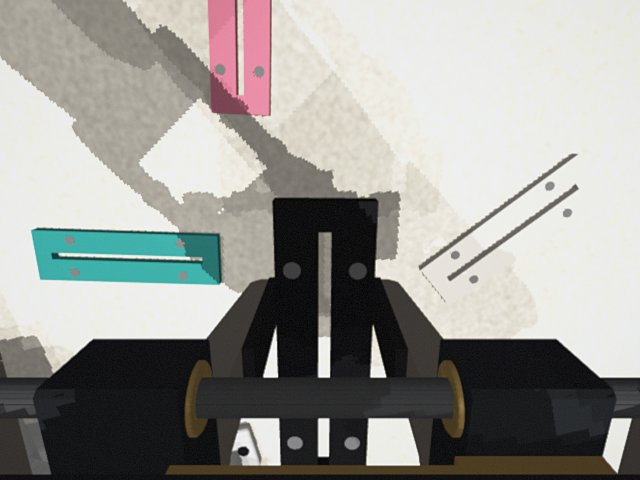

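```bash
python3 -c "
from h import *
w=shot('wrist'); T=np.array(w['T_tool_cam']); w['W']=T
for u,v in((273,199),(378,200)): print(ray(w,u,v,.0036).round(4))
"
```

```text
[ 0.0492 -0.0217  0.0036]
[0.0488 0.0236 0.0036]
```

```bash
python3 -m jog '[{"slide":[-0.35,-1,0],"angular":[0,0,-0.051],"grip":-1},{"slide":[-0.45,-1,0],"angular":[0,0,-0.051],"grip":-1},{"slide":[-0.45,-1,0],"angular":[0,0,-0.051],"grip":-1},{"slide":[-0.45,-1,0],"angular":[0,0,-0.051],"grip":-1}]'; python3 -c "
from h import *
a=-6.8;d=np.array([np.cos(np.radians(a)),np.sin(np.radians(a))]);c=np.array([.577,-.0242])
togo((*(c+d*-.093),.14),180+a)
"
```

```text
time_s: 6.8
tool_pos: [0.4232, 0.1657, 0.1601]
orientation: [-0.002, 0.06, 0.998, -0.001]
wrist_force: [0.5, 0.3, -1.5]
opening: 0.0454
slide [-0.551 -1.134  0.134] ang [-0.0007 -0.0014 -0.0007] | t 6.8 pos [0.4232 0.1657 0.1601] yaw 173.07 open 0.0454 F [ 0.5  0.3 -1.5]
```

```bash
python3 -m jog '[{"slide":[-0.5,-1,0],"angular":[0,0,0],"grip":-1},{"slide":[-0.5,-1,0],"angular":[0,0,0],"grip":-1},{"slide":[-0.5,-1,0],"angular":[0,0,0],"grip":-1},{"slide":[-0.5,-1,0],"angular":[0,0,0],"grip":-1},{"slide":[-0.5,-1,0],"angular":[0,0,0],"grip":-1}]'; python3 -c "
from h import *
a=-6.8;d=np.array([np.cos(np.radians(a)),np.sin(np.radians(a))]);c=np.array([.577,-.0242])
togo((*(c+d*-.093),.14),180+a)
w=shot('wrist','w6'); np.save('w6W.npy',w['W']);b=shot('top','t6');
"
```

```text
time_s: 7.3
tool_pos: [0.4805, 0.0092, 0.1603]
orientation: [-0.002, 0.061, 0.998, 0.0]
wrist_force: [-0.3, 0.3, -0.5]
opening: 0.0452
slide [-0.047 -0.145  0.135] ang [ 0.     -0.0013 -0.0012] | t 7.3 pos [0.4805 0.0092 0.1603] yaw 172.99 open 0.0452 F [-0.3  0.3 -0.5]
```

View pics/w6.png

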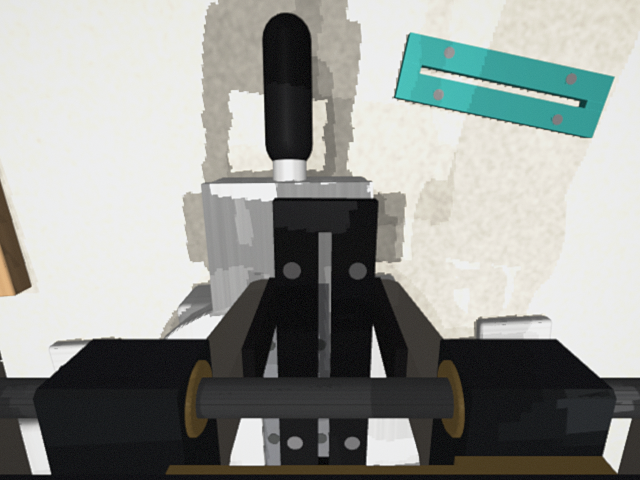

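View pics/t6.png

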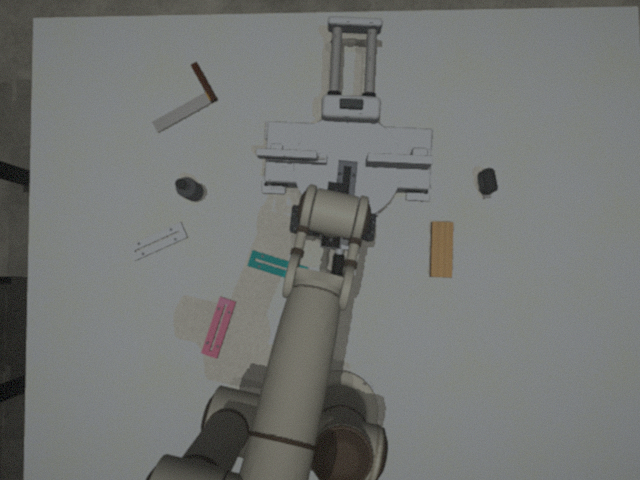

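```bash
python3 -m jog '[{"slide":[-0.04,-0.13,0.1],"angular":[0,0,0],"grip":-1},{"slide":[-0.04,-0.13,0.25],"angular":[0,0,0],"grip":-1},{"slide":[-0.04,-0.13,0.3],"angular":[0,0,0],"grip":-1},{"slide":[-0.04,-0.13,0.3],"angular":[0,0,0],"grip":-1}]'; python3 -c "
from h import *
a=-6.8;d=np.array([np.cos(np.radians(a)),np.sin(np.radians(a))]);c=np.array([.577,-.0242])
togo((*(c+d*-.093),.105),180+a)
w=shot('wrist','w7'); np.save('w7W.npy',w['W'])
togo((*(c+d*-.093),.105),180+a)
"
```

```text
time_s: 7.8
tool_pos: [0.4831, -0.0072, 0.1158]
orientation: [-0.002, 0.058, 0.998, 0.001]
wrist_force: [0.2, -0.4, -0.7]
opening: 0.0453
slide [-0.015 -0.038  0.072] ang [ 0.0003 -0.0014  0.0006] | t 7.8 pos [ 0.4831 -0.0072  0.1158] yaw 173.32 open 0.0453 F [ 0.2 -0.4 -0.7]
slide [-0.008 -0.036  0.08 ] ang [ 0.0001 -0.0006  0.0006] | t 7.85 pos [ 0.4841 -0.0076  0.1171] yaw 173.31 open 0.0453 F [ 0.9 -0.  -0.8]
```

View pics/w7.png

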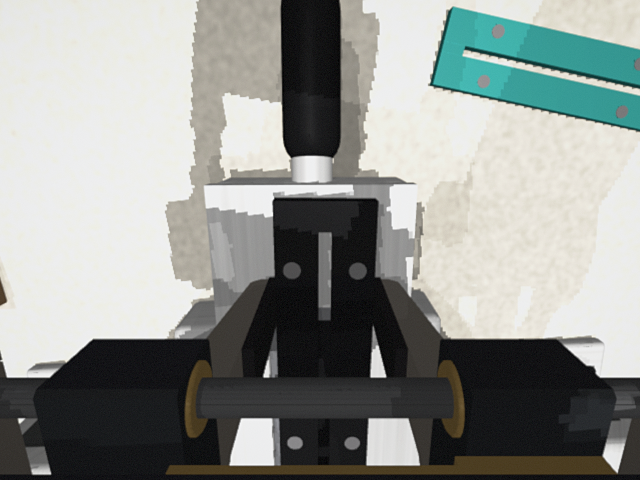

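```bash
python3 -c "
from h import *
im=cv2.imread('pics/w7.png')[165:315,180:440]
cv2.imwrite('pics/w7c.png',cv2.resize(im,None,fx=3,fy=3,interpolation=cv2.INTER_CUBIC))
"
```

```text
(no output)
```

View pics/w7c.png

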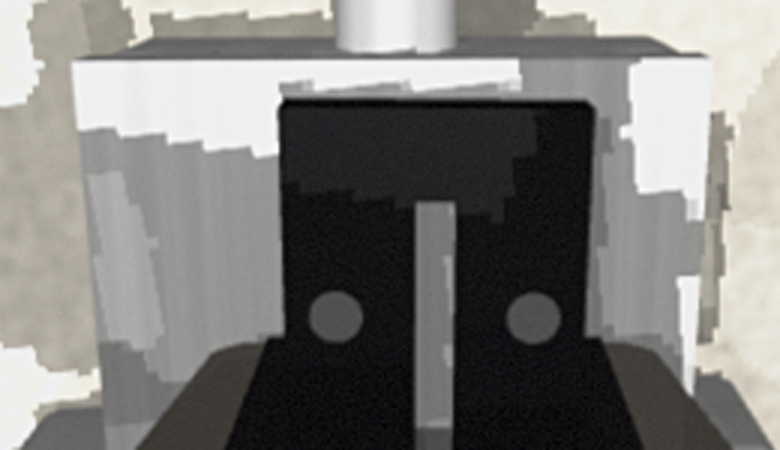

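```bash
python3 -c "
from h import *
w=shot('wrist'); w['W']=np.array(w['T_tool_cam'])
for z in (.026,.027): print(ray(w,204.3,185,z).round(4),ray(w,416.7,184,z).round(4))
print(ray(w,273.3,199,.0036),ray(w,378,199.3,.0036))
# plate side edges lower: u=180+285/3,180+587/3 at v=165+330/3
print(ray(w,180+285/3,275,.0036),ray(w,180+587/3,275,.0036))
togo((.48,-.01,.1),173.2)
"
```

```text
[ 0.0522 -0.0578  0.026 ] [0.0527 0.0453 0.026 ]
[ 0.0521 -0.0581  0.027 ] [0.0526 0.0455 0.027 ]
[ 0.04914058 -0.02151257  0.0036    ] [0.04899962 0.02360993 0.0036    ]
[ 0.01421035 -0.02201661  0.0036    ] [0.01420348 0.02386999 0.0036    ]
slide [ 0.031 -0.017  0.119] ang [ 0.     -0.      0.0006] | t 7.9 pos [ 0.4849 -0.008   0.1179] yaw 173.3 open 0.0457 F [-0.2  0.6 -1.1]
```

```bash
python3 -m jog '[{"slide":[-0.02,-0.048,0.0],"angular":[0,0,-0.0015],"grip":-1},{"slide":[-0.02,-0.048,0.05],"angular":[0,0,-0.0015],"grip":-1},{"slide":[-0.02,-0.048,0.08],"angular":[0,0,-0.0015],"grip":-1},{"slide":[-0.02,-0.048,0.085],"angular":[0,0,-0.0015],"grip":-1},{"slide":[-0.02,-0.048,0.085],"angular":[0,0,-0.0015],"grip":-1}]'; python3 -c "
from h import *
w=shot('wrist','w8'); np.save('w8W.npy',w['W'])
im=np.array(w['image'])[165:315,180:440,::-1]
cv2.imwrite('pics/w8c.png',cv2.resize(im,None,fx=3,fy=3,interpolation=cv2.INTER_CUBIC))
togo((.48,-.01,.103),173.2)
"
```

```text
time_s: 8.4
tool_pos: [0.4868, -0.0163, 0.1045]
orientation: [-0.0, 0.057, 0.998, 0.0]
wrist_force: [0.6, -0.8, -1.6]
opening: 0.0454
slide [0.051 0.036 0.012] ang [ 0.     -0.0001  0.0016] | t 8.45 pos [ 0.4869 -0.0163  0.1047] yaw 173.49 open 0.0458 F [ 0.4  0.1 -1.5]
```

View pics/w8c.png

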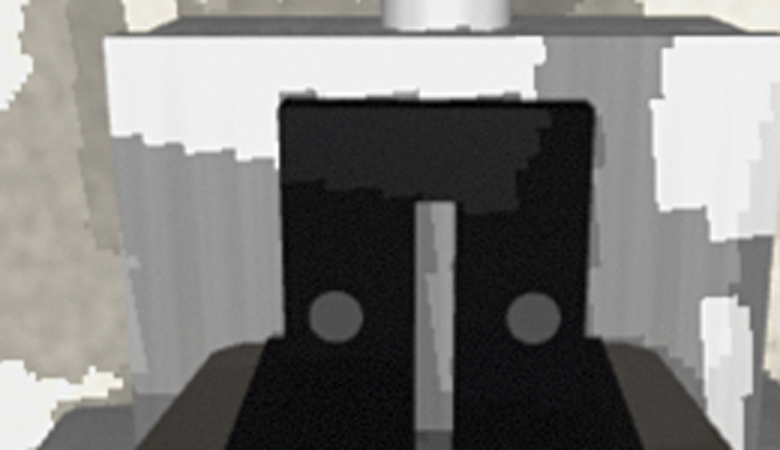

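```bash
python3 -c "
from h import *
im=cv2.imread('pics/w8.png')[165:345,190:460]
cv2.imwrite('pics/w8d.png',cv2.resize(im,(800,533),interpolation=cv2.INTER_CUBIC))
"
```

```text
(no output)
```

View pics/w8d.png

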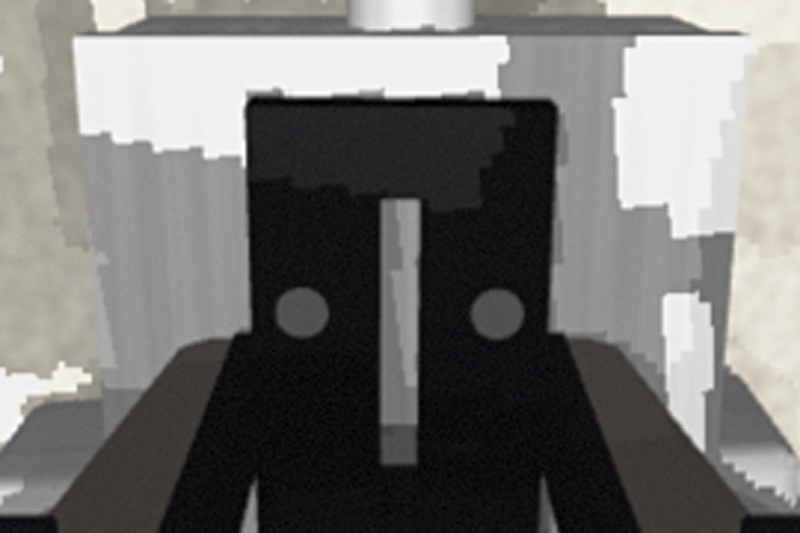

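```bash
python3 -m jog '[{"slide":[0,0.01,0],"angular":[0,0,0],"grip":-1},{"slide":[0,0.01,0.01],"angular":[0,0,0],"grip":-1},{"slide":[0,0.01,0.015],"angular":[0,0,0],"grip":-1},{"slide":[0,0.01,0.015],"angular":[0,0,0],"grip":-1}]'; python3 -c "
from h import *
w=shot('wrist','w9'); np.save('w8W.npy',w['W'])
im=np.array(w['image'])[165:345,190:460,::-1]
cv2.imwrite('pics/w9d.png',cv2.resize(im,(800,533),interpolation=cv2.INTER_CUBIC))
togo((.48,-.01,.103),173.2)
"
```

```text
time_s: 8.85
tool_pos: [0.4872, -0.0148, 0.1026]
orientation: [-0.0, 0.057, 0.998, 0.0]
wrist_force: [-0.2, 0.0, -0.6]
opening: 0.0455
slide [ 0.052  0.027 -0.003] ang [-0.      0.      0.0016] | t 8.9 pos [ 0.4873 -0.0149  0.1026] yaw 173.49 open 0.0453 F [-0.2 -0.6 -0.4]
```

View pics/w9d.png

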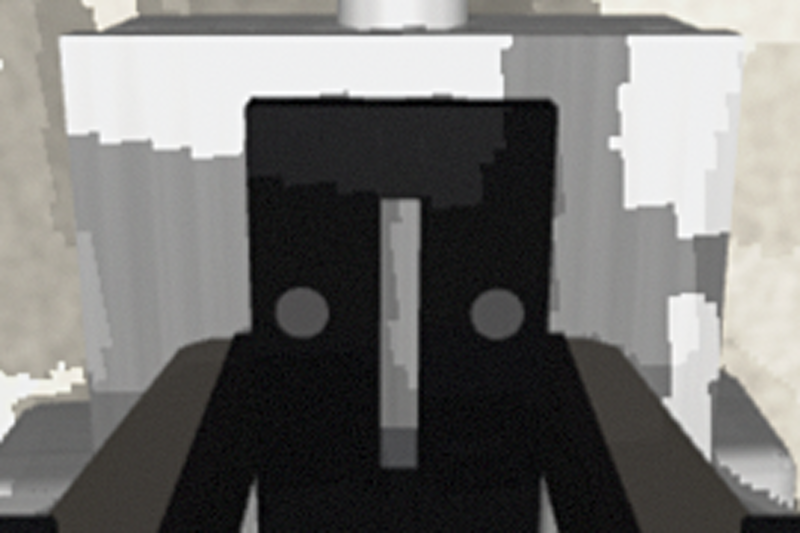

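```bash
python3 -m jog '[{"slide":[-0.05,0,0.003],"angular":[0,0,0],"grip":-1},{"slide":[-0.12,0,0.003],"angular":[0,0,0],"grip":-1},{"slide":[-0.2,0,0.003],"angular":[0,0,0],"grip":-1},{"slide":[-0.28,0,0.003],"angular":[0,0,0],"grip":-1},{"slide":[-0.28,0,0.003],"angular":[0,0,0],"grip":-1}]'; python3 -c "
from h import *
w=shot('wrist','w10'); np.save('w8W.npy',w['W'])
im=np.array(w['image'])[105:345,160:490,::-1]
cv2.imwrite('pics/w10d.png',cv2.resize(im,(800,582),interpolation=cv2.INTER_CUBIC))
togo((.48,-.01,.103),173.2)
"
```

```text
time_s: 9.4
tool_pos: [0.5303, -0.02, 0.1024]
orientation: [0.001, 0.057, 0.998, -0.0]
wrist_force: [0.8, -0.0, 0.6]
opening: 0.0456
slide [ 0.337  0.028 -0.005] ang [-0.      0.0004  0.0016] | t 9.45 pos [ 0.5297 -0.0198  0.1023] yaw 173.49 open 0.0453 F [0.8 0.9 0.7]
```

View pics/w10d.png

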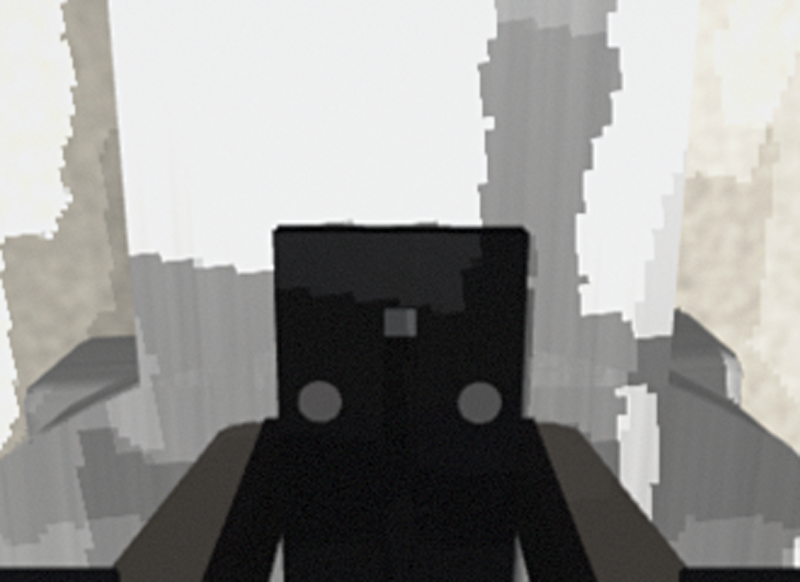

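```bash
python3 -m jog '[{"slide":[-0.03,0.002,0],"angular":[0,0,0],"grip":-1},{"slide":[-0.05,0.002,0],"angular":[0,0,0],"grip":-1},{"slide":[-0.05,0.002,0],"angular":[0,0,0],"grip":-1},{"slide":[-0.05,0.002,0],"angular":[0,0,0],"grip":-0.4},{"slide":[-0.05,0.002,0],"angular":[0,0,0],"grip":0.3}]'; python3 -c "
from h import *
w=shot('wrist','w11')
im=np.array(w['image'])[105:345,160:490,::-1]
cv2.imwrite('pics/w11d.png',cv2.resize(im,(800,582),interpolation=cv2.INTER_CUBIC))
togo((.48,-.01,.103),173.2)
"
```

```text
time_s: 9.95
tool_pos: [0.5365, -0.0202, 0.1022]
orientation: [0.0, 0.057, 0.998, -0.0]
wrist_force: [0.4, 0.6, -0.6]
opening: 0.0513
slide [ 0.381  0.025 -0.006] ang [0.     0.0001 0.0016] | t 10.0 pos [ 0.5364 -0.0202  0.1021] yaw 173.49 open 0.0554 F [-0.6  0.1  0.3]
```

View pics/w11d.png

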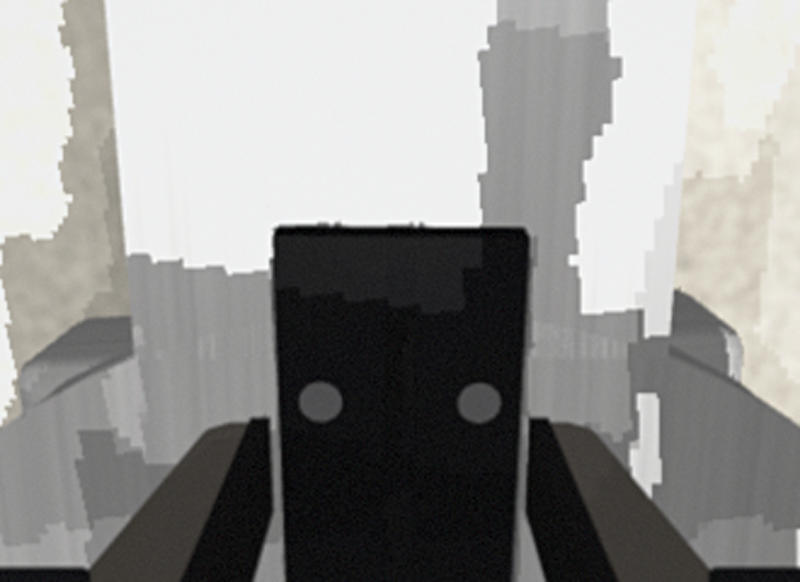

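```bash
python3 -m jog '[{"slide":[0,0,-0.1],"angular":[0,0,0],"grip":0.3},{"slide":[0,0,-0.18],"angular":[0,0,0],"grip":0.3},{"slide":[0.3,0,-0.18],"angular":[0,0,0],"grip":0},{"slide":[0.5,0,-0.18],"angular":[0,0,0],"grip":-0.57},{"slide":[0.5,0,-0.18],"angular":[0,0,0],"grip":-0.57}]'; python3 -m jog '[{"slide":[0,0,0.05],"angular":[0,0,0],"grip":-0.57},{"slide":[0,0,0.12],"angular":[0,0,0],"grip":-0.57},{"slide":[0,0,0.17],"angular":[0,0,0],"grip":-0.57},{"slide":[0,0,0.17],"angular":[0,0,0],"grip":-0.57}]'; python3 -c "
from h import *
w=shot('wrist','w12');s=shot('scene','s12')
im=np.array(s['image'])[180:400,220:520,::-1]
cv2.imwrite('pics/s12d.png',cv2.resize(im,(800,586),interpolation=cv2.INTER_CUBIC))
togo((.48,-.01,.103),173.2)
"
```

```text
time_s: 10.5
tool_pos: [0.4592, -0.0109, 0.1293]
orientation: [-0.001, 0.057, 0.998, 0.0]
wrist_force: [-0.1, 0.5, 0.6]
opening: 0.0379
time_s: 10.9
tool_pos: [0.4613, -0.0115, 0.102]
orientation: [-0.002, 0.057, 0.998, 0.0]
wrist_force: [0.3, -0.1, 0.4]
opening: 0.0196
slide [-0.118  0.025  0.001] ang [ 0.0001 -0.0003  0.0016] | t 11.0 pos [ 0.462  -0.0117  0.1032] yaw 173.5 open 0.0195 F [-0.1 -0.1  0.2]
```

View pics/w12.png

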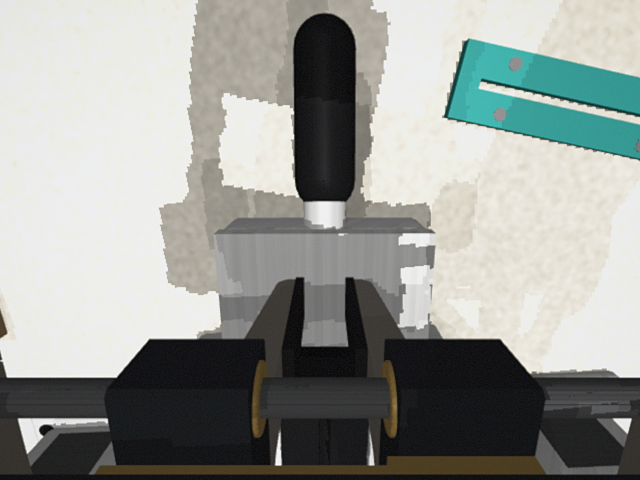

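View pics/s12d.png

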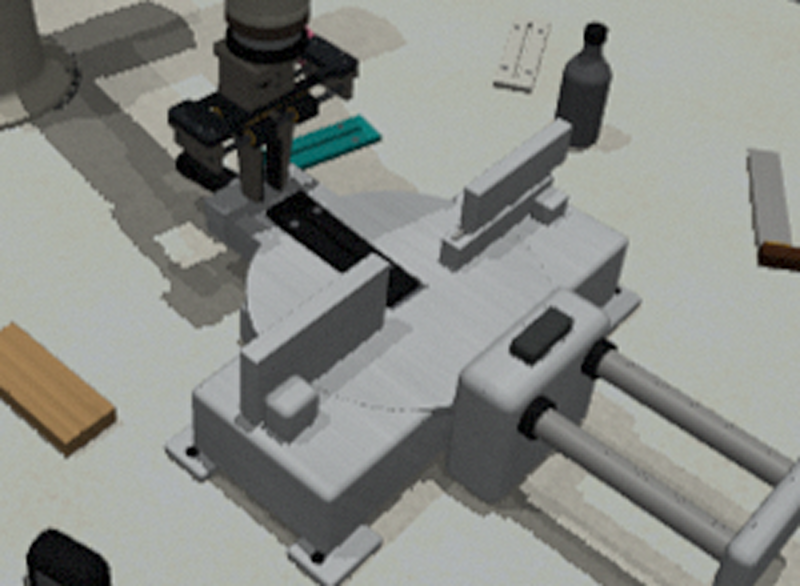

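```bash
python3 -m jog '[{"slide":[-0.08,0,0],"angular":[0,0,0],"grip":-0.57},{"slide":[-0.12,0,0],"angular":[0,0,0],"grip":-0.57},{"slide":[-0.14,0,0],"angular":[0,0,0],"grip":-0.57},{"slide":[-0.16,0,0],"angular":[0,0,0],"grip":-0.57},{"slide":[-0.16,0,0],"angular":[0,0,0],"grip":-0.57}]';  python3 -c "
from h import *
s=shot('scene','s13')
im=np.array(s['image'])[180:400,220:520,::-1]
cv2.imwrite('pics/s13d.png',cv2.resize(im,(800,586),interpolation=cv2.INTER_CUBIC))
togo((.48,-.01,.103),173.2)
"
```

```text
time_s: 11.5
tool_pos: [0.4861, -0.0144, 0.1037]
orientation: [0.0, 0.057, 0.998, -0.0]
wrist_force: [-0.1, 0.8, -0.3]
opening: 0.0204
slide [0.042 0.025 0.004] ang [-0.      0.      0.0017] | t 11.55 pos [ 0.4858 -0.0144  0.1037] yaw 173.5 open 0.02 F [ 0.3 -0.4  0. ]
```

View pics/s13d.png

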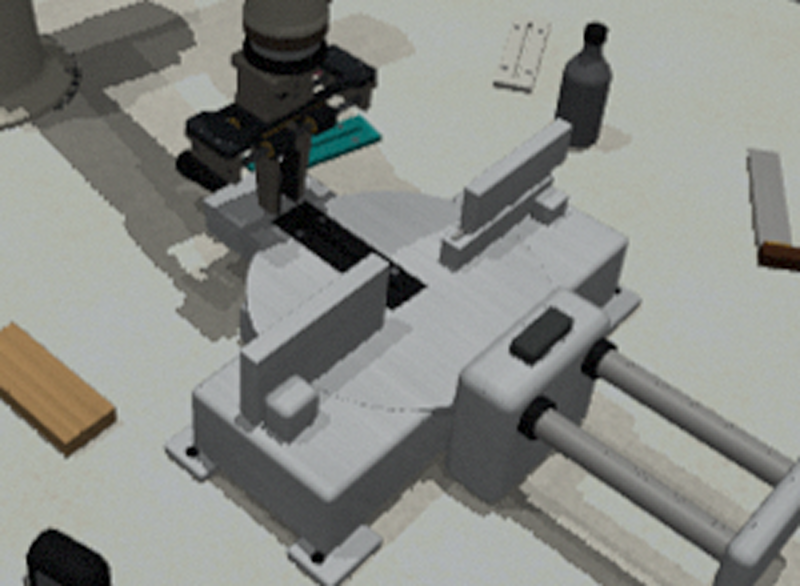

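```bash
python3 -m jog '[{"slide":[-0.015,0,0],"angular":[0,0,0],"grip":-0.57},{"slide":[-0.03,0,0],"angular":[0,0,0],"grip":-0.57},{"slide":[-0.04,0,0],"angular":[0,0,0],"grip":-0.57},{"slide":[-0.04,0,0],"angular":[0,0,0],"grip":-0.57}]';  python3 -c "
from h import *
s=shot('scene','s14');w=shot('wrist','w14')
im=np.array(s['image'])[210:330,280:440,::-1]
cv2.imwrite('pics/s14d.png',cv2.resize(im,(800,600),interpolation=cv2.INTER_CUBIC))
togo((.48,-.01,.103),173.2)
"
```

```text
time_s: 11.95
tool_pos: [0.492, -0.0151, 0.1037]
orientation: [0.0, 0.057, 0.998, -0.0]
wrist_force: [-0.1, 0.2, -1.1]
opening: 0.0197
slide [0.081 0.025 0.004] ang [ 0.     -0.      0.0016] | t 12.05 pos [ 0.4917 -0.0151  0.1036] yaw 173.49 open 0.0199 F [-0.6  0.3  0.7]
```

View pics/s14d.png

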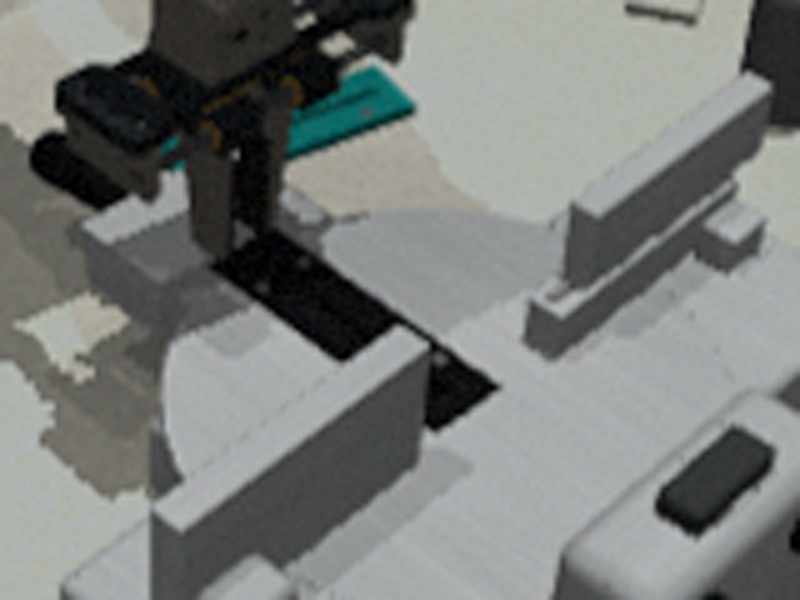

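View pics/w14.png

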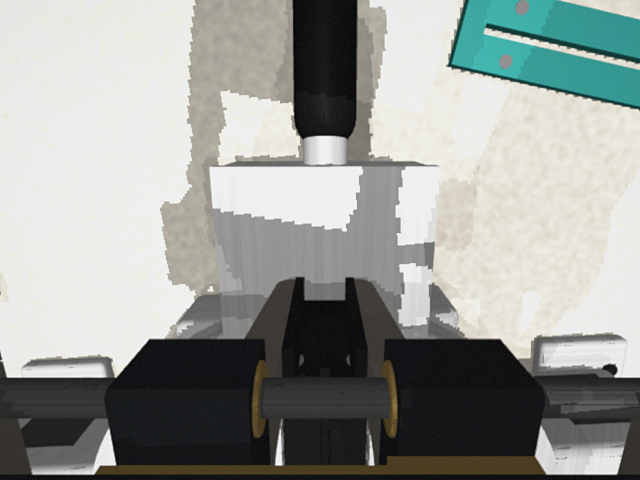

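```bash
python3 -c "
from h import *
w=shot('wrist');im=np.array(w['image'])[270:390,260:390,::-1]; cv2.imwrite('pics/w15c.png',cv2.resize(im,(650,600),interpolation=cv2.INTER_CUBIC)); w['W']=np.array(w['T_tool_cam'])
for v in(296,300,304): print(v,ray(w,325,v,.0046).round(4),ray(w,325,v,.0136).round(4))
"
```

```text
296 [0.0034 0.0008 0.0046] [-0.0006  0.0008  0.0136]
300 [0.0014 0.0008 0.0046] [-0.0028  0.0008  0.0136]
304 [-0.0007  0.0008  0.0046] [-0.0049  0.0008  0.0136]
```

View pics/w15c.png

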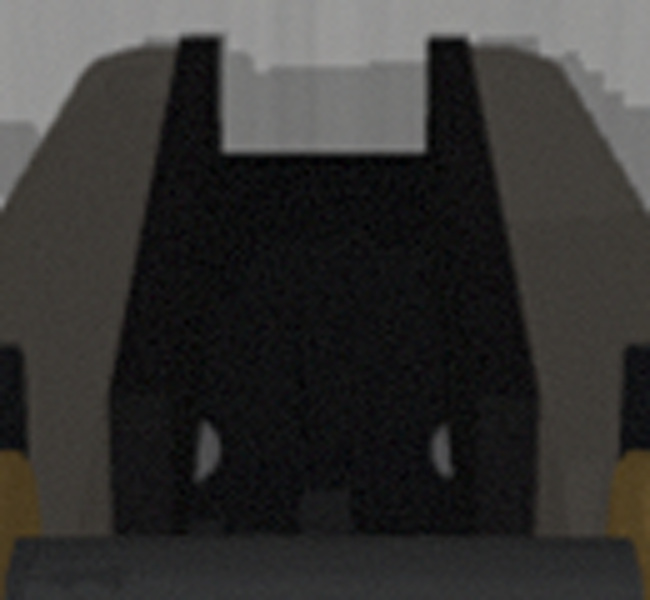

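```bash
python3 -m jog '[{"slide":[0,0,-0.2],"angular":[0,0,0],"grip":-0.57},{"slide":[0.2,0,-0.5],"angular":[0,0,0],"grip":-0.57},{"slide":[0.5,0,-0.8],"angular":[0,0,0],"grip":-0.57},{"slide":[0.8,0,-1],"angular":[0,0,0],"grip":-0.57},{"slide":[0.8,0,-1],"angular":[0,0,0],"grip":-0.57}]';  python3 -c "
from h import *
t=shot('top','t16');w=shot('wrist','w16')
im=np.array(t['image'])[120:270,240:440,::-1]
cv2.imwrite('pics/t16d.png',cv2.resize(im,(800,600),interpolation=cv2.INTER_CUBIC))
togo((.48,-.01,.103),173.2)
for n,p in(('t',t),('w',w)):
 for k in('fence_grip','kerf_plate','recess'):
  for r in spotter.pinpoint(clean(p),k)[:4]: print(n,k,round(r['p'],2),wpt(p['W'],r['at']).round(4))
"
```

```text
time_s: 12.6
tool_pos: [0.3715, -0.0013, 0.2566]
orientation: [0.002, 0.057, 0.998, -0.001]
wrist_force: [-0.2, -0.9, -0.4]
opening: 0.0193
slide [-0.712  0.027  1.024] ang [-0.0004  0.0019  0.0016] | t 12.7 pos [ 0.3726 -0.0016  0.256 ] yaw 173.48 open 0.0194 F [ 0.5 -0.3 -0.9]
t fence_grip 0.87 [0.6602 0.0776 0.1664]
t fence_grip 0.56 [ 0.594   0.3854 -0.0021]
t kerf_plate 0.96 [ 0.5711 -0.0238  0.0889]
t kerf_plate 0.92 [0.4573 0.4883 0.0042]
t kerf_plate 0.81 [0.3826 0.1594 0.006 ]
t kerf_plate 0.7 [0.2249 0.3189 0.0044]
t recess 0.89 [ 0.5738 -0.0259  0.0785]
t recess 0.43 [ 0.6051 -0.4118 -0.0026]
w fence_grip 0.74 [ 0.6417 -0.0345 -0.0021]
w kerf_plate 0.76 [0.3852 0.1605 0.0065]
w kerf_plate 0.66 [ 0.5752 -0.0244  0.0826]
w recess 0.91 [ 0.5781 -0.0255  0.0818]
```

View pics/t16d.png

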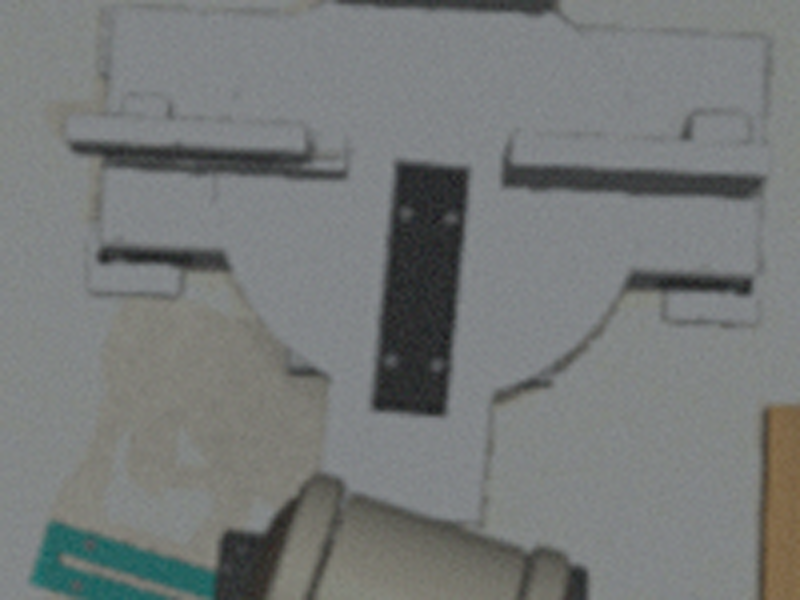

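View pics/w16.png

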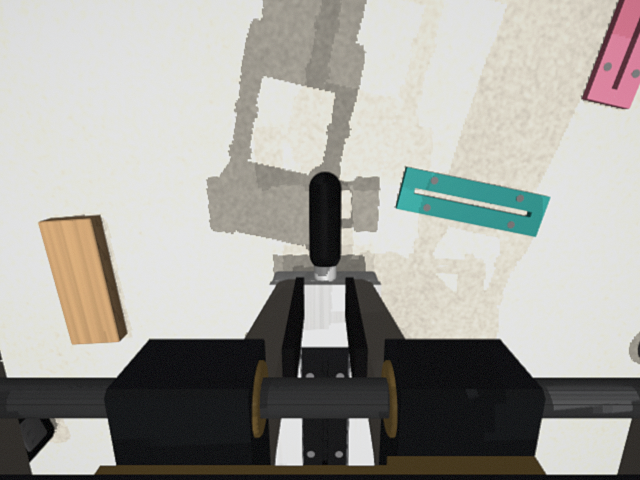

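```bash
python3 -m jog '[{"slide":[-0.3,0.2,-0.1],"angular":[0,0,0.24],"grip":0.1},{"slide":[-0.6,0.4,-0.1],"angular":[0,0,0.24],"grip":0.1},{"slide":[-0.9,0.4,-0.1],"angular":[0,0,0.24],"grip":0.1},{"slide":[-1,0.4,-0.1],"angular":[0,0,0.24],"grip":0.1},{"slide":[-1,0.4,-0.1],"angular":[0,0,0.24],"grip":0.1}]';  python3 -c "
from h import *
togo((.66,.0775,.27),87.5)
"
```

```text
time_s: 13.5
tool_pos: [0.5306, 0.0412, 0.2662]
orientation: [-0.002, 0.414, 0.91, -0.0]
wrist_force: [-0.4, -0.1, -0.0]
opening: 0.0501
slide [-0.385  0.809 -0.028] ang [-0.0009 -0.0005  0.2423] | t 13.5 pos [0.5306 0.0412 0.2662] yaw 131.11 open 0.0501 F [-0.4 -0.1 -0. ]
```

```bash
python3 -m jog '[{"slide":[-0.2,0.4,0],"angular":[0,0,0.24],"grip":0.1},{"slide":[-0.38,0.75,0],"angular":[0,0,0.24],"grip":0.1},{"slide":[-0.38,0.75,0],"angular":[0,0,0.24],"grip":0.1},{"slide":[-0.38,0.75,0],"angular":[0,0,0.24],"grip":0.1},{"slide":[-0.38,0.75,0],"angular":[0,0,0.24],"grip":0.1}]';  python3 -c "
from h import *
togo((.66,.0775,.27),87.5)
w=shot('wrist','w17'); np.save('w17W.npy',w['W'])
togo((.66,.0775,.27),87.5)
for k in('fence_grip','kerf_plate','recess'):
  for r in spotter.pinpoint(clean(w),k)[:4]: print(k,round(r['p'],2),wpt(w['W'],r['at']).round(4))
"
```

```text
time_s: 14.0
tool_pos: [0.6511, 0.0732, 0.2658]
orientation: [-0.001, 0.719, 0.695, -0.001]
wrist_force: [0.3, -0.1, 0.1]
opening: 0.0508
slide [ 0.031  0.058 -0.028] ang [-0.0012 -0.      0.0035] | t 14.0 pos [0.6511 0.0732 0.2658] yaw 88.13 open 0.0508 F [ 0.3 -0.1  0.1]
slide [ 0.032  0.06  -0.026] ang [-0.001  -0.      0.0017] | t 14.05 pos [0.6508 0.0731 0.2661] yaw 87.8 open 0.0508 F [-0.5  0.7 -0.2]
fence_grip 0.57 [0.6582 0.0747 0.1683]
kerf_plate 0.62 [0.3886 0.1593 0.0072]
kerf_plate 0.6 [0.6601 0.0753 0.1665]
```

View pics/w17.png

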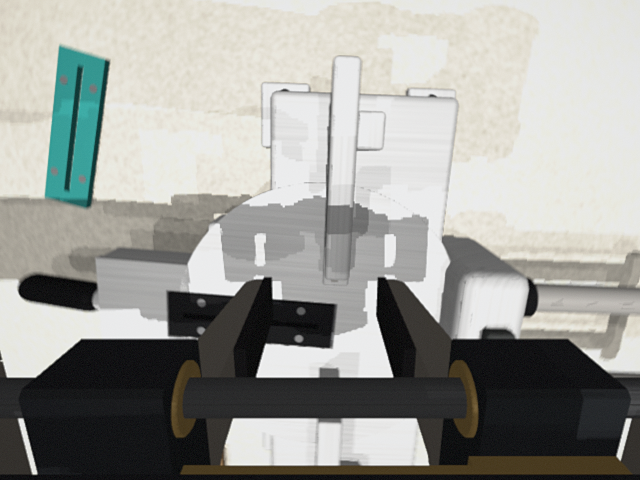

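```bash
python3 -c "
from h import *
im=cv2.imread('pics/w17.png')
cv2.imwrite('pics/w17a.png',cv2.resize(im[40:300,250:440],(585,600*1),interpolation=cv2.INTER_CUBIC))
cv2.imwrite('pics/w17b.png',cv2.resize(im[270:360,150:350],(800,360),interpolation=cv2.INTER_CUBIC))
"
```

```text
(no output)
```

View pics/w17a.png

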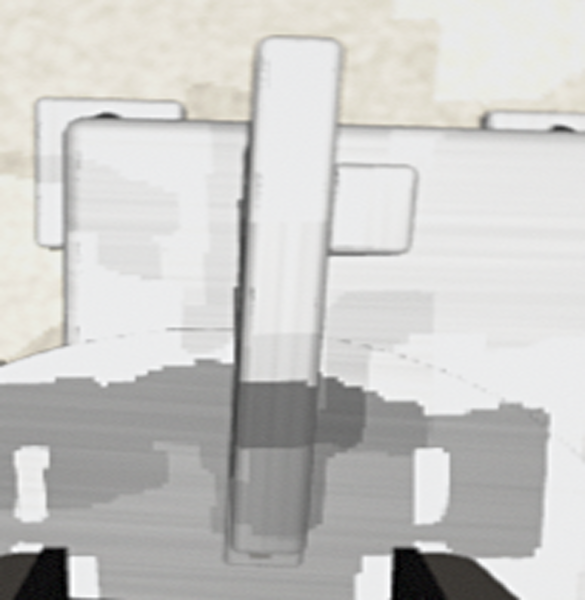

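View pics/w17b.png

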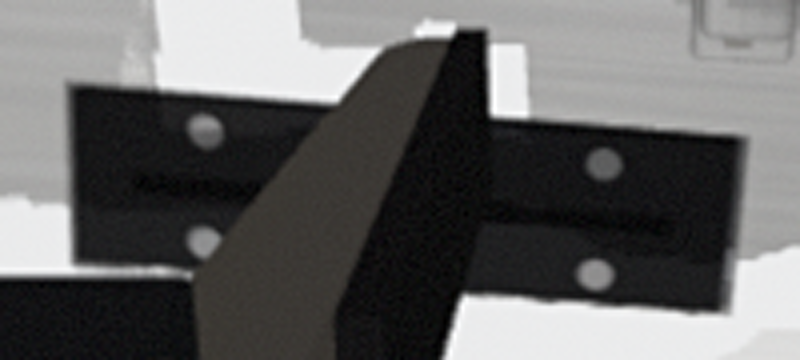

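```bash
python3 -c "
from h import *
p=dict(W=np.load('w17W.npy'),cx=324.2288,cy=239.851,fx=379.475,fy=379.475)
a=ray(p,346.8,57.3,.1685);b=ray(p,337,279.6,.1685);print(a,b,np.linalg.norm(a-b)); d=(a-b)/np.linalg.norm(a-b);print('yaw',np.degrees(np.arctan2(d[1],d[0])),'grip',b+.03*d)
g=b+.03*d
togo((*g[:2],.15),87.5)
"
```

```text
[0.66848968 0.19442636 0.1685    ] [0.65894917 0.04788584 0.1685    ] 0.14685075607811002
yaw 86.2750186851245 grip [0.66089819 0.07782246 0.1685    ]
slide [0.035 0.071 0.782] ang [-0.0006 -0.      0.0064] | t 14.2 pos [0.6504 0.0729 0.2673] yaw 88.66 open 0.0502 F [1.  0.7 0.7]
```

```bash
python3 -m jog '[{"slide":[0.03,0.07,0],"angular":[0,0,0.008],"grip":0.1},{"slide":[0.03,0.07,0.3],"angular":[0,0,0.008],"grip":0.1},{"slide":[0.03,0.07,0.55],"angular":[0,0,0.008],"grip":0.1},{"slide":[0.03,0.07,0.55],"angular":[0,0,0.008],"grip":0.1}]';  python3 -c "
from h import *
togo((.6609,.0778,.15),87)
w=shot('wrist','w18'); np.save('w18W.npy',w['W'])
"
```

```text
time_s: 14.6
tool_pos: [0.6568, 0.0772, 0.1789]
orientation: [-0.005, 0.724, 0.689, -0.004]
wrist_force: [-0.5, -0.6, -0.7]
opening: 0.0504
slide [0.005 0.03  0.192] ang [-0.0041 -0.      0.0008] | t 14.6 pos [0.6568 0.0772 0.1789] yaw 87.15 open 0.0504 F [-0.5 -0.6 -0.7]
```

View pics/w18.png

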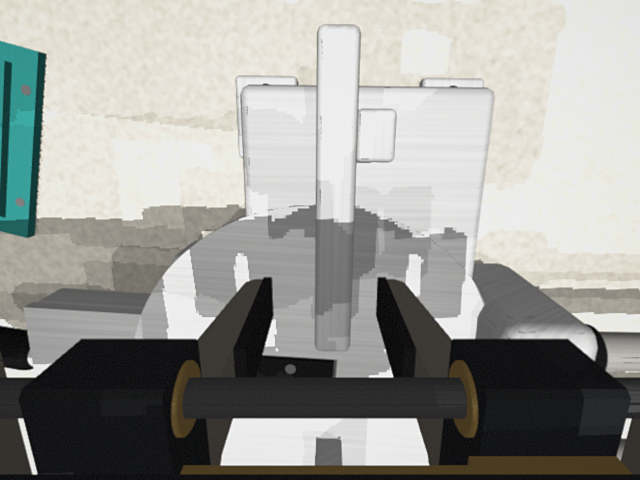

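```bash
python3 -m jog '[{"slide":[0.005,0.02,0.05],"angular":[0,0,0.003],"grip":0.1},{"slide":[0.005,0.02,0.15],"angular":[0,0,0.003],"grip":0.1},{"slide":[0.005,0.02,0.18],"angular":[0,0,0.003],"grip":0.1},{"slide":[0.005,0.02,0.18],"angular":[0,0,0.003],"grip":0.1}]';  python3 -c "
from h import *
togo((.6609,.0778,.15),87)
w=shot('wrist','w19'); np.save('w18W.npy',w['W'])
"
```

```text
time_s: 15.05
tool_pos: [0.6636, 0.0776, 0.1584]
orientation: [-0.0, 0.728, 0.685, -0.0]
wrist_force: [-0.7, 1.1, 0.1]
opening: 0.0506
slide [ 0.    -0.018  0.056] ang [-0.0004  0.     -0.0028] | t 15.05 pos [0.6636 0.0776 0.1584] yaw 86.49 open 0.0506 F [-0.7  1.1  0.1]
```

View pics/w19.png

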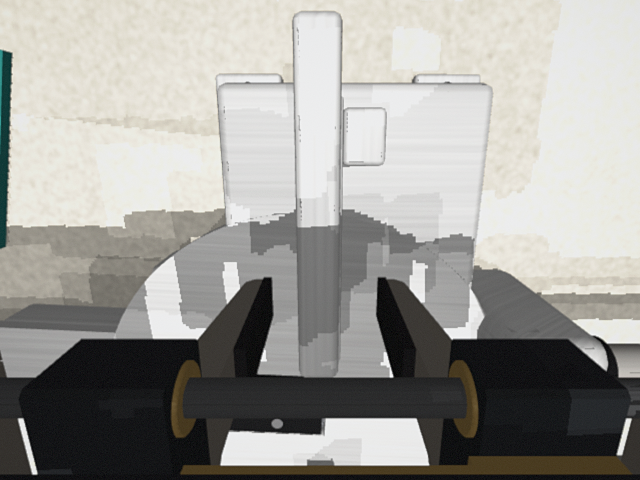

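```bash
python3 -m jog '[{"slide":[0,-0.017,0.03],"angular":[0,0,0],"grip":0.1},{"slide":[0,-0.017,0.05],"angular":[0,0,0],"grip":-0.2},{"slide":[0,-0.017,0.05],"angular":[0,0,0],"grip":-0.4},{"slide":[0,-0.017,0.05],"angular":[0,0,0],"grip":-1},{"slide":[0,-0.017,0.05],"angular":[0,0,0],"grip":-1}]' 15;  python3 -m jog '[{"slide":[0,0,0],"angular":[0,0,0],"grip":-1},{"slide":[0,0,0],"angular":[0,0,0],"grip":-1}]'; python3 -c "
from h import *
togo((.6609,.0778,.15),87)
"
```

```text
time_s: 15.6
tool_pos: [0.6617, 0.0778, 0.1519]
orientation: [0.0, 0.729, 0.685, 0.0]
wrist_force: [0.3, -0.1, -0.8]
opening: 0.0207
time_s: 15.8
tool_pos: [0.6609, 0.0778, 0.1518]
orientation: [-0.001, 0.729, 0.685, -0.001]
wrist_force: [-5.0, 0.1, 3.7]
opening: 0.0177
slide [-0.     0.     0.012] ang [-0.0005  0.     -0.0029] | t 15.8 pos [0.6609 0.0778 0.1518] yaw 86.48 open 0.0177 F [-5.   0.1  3.7]
```

```bash
python3 -m jog '[{"slide":[-0.05,0,0],"angular":[0,0,0],"grip":-1},{"slide":[-0.1,0,0],"angular":[0,0,0],"grip":-1},{"slide":[-0.17,0,0],"angular":[0,0,0],"grip":-1},{"slide":[-0.24,0,0],"angular":[0,0,0],"grip":-1}]' 20; python3 -c "
from h import *
togo((.6609,.0778,.15),87)
"
```

```text
time_s: 16.2
tool_pos: [0.6587, 0.0429, 0.1518]
orientation: [-0.001, 0.728, 0.685, 0.0]
wrist_force: [-4.5, 4.2, 3.0]
opening: 0.0181
slide [0.233 0.001 0.013] ang [-0.0005 -0.0006 -0.0027] | t 16.2 pos [0.6587 0.0429 0.1518] yaw 86.51 open 0.0181 F [-4.5  4.2  3. ]
```

```bash
python3 -m jog '[{"slide":[-0.02,0,0],"angular":[0,0,0],"grip":-1},{"slide":[-0.04,0,0],"angular":[0,0,0],"grip":-1},{"slide":[-0.05,0,0],"angular":[0,0,0],"grip":-1}]'; python3 -m jog '[{"slide":[-0.02,0,0],"angular":[0,0,0],"grip":-1},{"slide":[-0.04,0,0],"angular":[0,0,0],"grip":-1},{"slide":[-0.05,0,0],"angular":[0,0,0],"grip":-1}]'; python3 -c "
from h import *
togo((.6609,.0778,.15),87)
w=shot('wrist','w20');t=shot('top','t20')
im=np.array(t['image'])[120:270,240:440,::-1]
cv2.imwrite('pics/t20d.png',cv2.resize(im,(800,600),interpolation=cv2.INTER_CUBIC))
"
```

```text
time_s: 16.5
tool_pos: [0.6582, 0.0351, 0.1518]
orientation: [-0.001, 0.728, 0.685, -0.0]
wrist_force: [-4.1, 3.3, 4.2]
opening: 0.0181
time_s: 16.8
tool_pos: [0.6577, 0.0277, 0.1518]
orientation: [-0.001, 0.728, 0.685, -0.0]
wrist_force: [-4.6, 4.1, 3.5]
opening: 0.0182
slide [0.335 0.001 0.013] ang [-0.0005 -0.0005 -0.0029] | t 16.8 pos [0.6577 0.0277 0.1518] yaw 86.48 open 0.0182 F [-4.6  4.1  3.5]
```

View pics/w20.png

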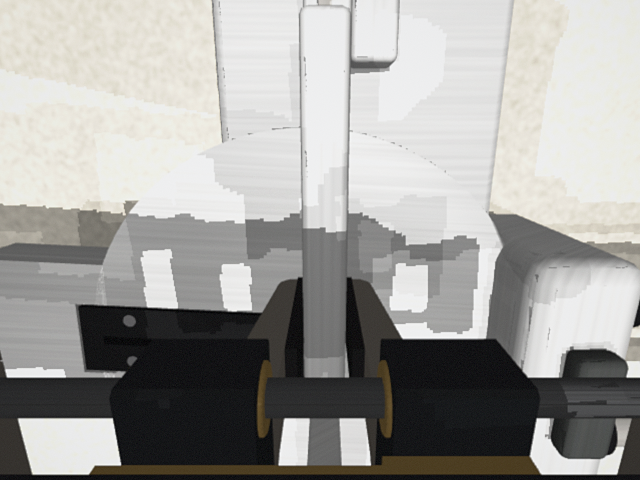

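Moved 50 mm so far with about 4 N of rubbing and no stop yet; I'll carry on in small steps.

```bash
for i in 1 2; do :; done; python3 -m jog '[{"slide":[-0.02,0,0],"angular":[0,0,0],"grip":-1},{"slide":[-0.035,0,0],"angular":[0,0,0],"grip":-1},{"slide":[-0.04,0,0],"angular":[0,0,0],"grip":-1}]'; python3 -m jog '[{"slide":[-0.015,0,0],"angular":[0,0,0],"grip":-1},{"slide":[-0.03,0,0],"angular":[0,0,0],"grip":-1}]'
```

```text
time_s: 17.2
tool_pos: [0.6573, 0.0217, 0.1519]
orientation: [-0.001, 0.728, 0.685, -0.0]
wrist_force: [-5.2, 3.4, 4.1]
opening: 0.018
time_s: 17.4
tool_pos: [0.6571, 0.0174, 0.1518]
orientation: [-0.001, 0.728, 0.685, 0.0]
wrist_force: [-4.9, 4.1, 4.3]
opening: 0.0179
```

```bash
python3 -m jog '[{"slide":[-0.01,0,0],"angular":[0,0,0],"grip":-1},{"slide":[-0.02,0,0],"angular":[0,0,0],"grip":-1},{"slide":[-0.02,0,0],"angular":[0,0,0],"grip":-1}]'; python3 -m jog '[{"slide":[-0.01,0,0],"angular":[0,0,0],"grip":-1},{"slide":[-0.02,0,0],"angular":[0,0,0],"grip":-1},{"slide":[-0.02,0,0],"angular":[0,0,0],"grip":-1}]'
```

```text
time_s: 17.7
tool_pos: [0.6569, 0.0142, 0.1518]
orientation: [-0.001, 0.728, 0.685, -0.0]
wrist_force: [-4.6, 2.6, 4.2]
opening: 0.0181
time_s: 18.0
tool_pos: [0.6568, 0.014, 0.1518]
orientation: [-0.003, 0.728, 0.685, 0.002]
wrist_force: [-4.7, 11.4, 4.0]
opening: 0.0178
```

```bash
python3 -m jog '[{"slide":[-0.01,0,0],"angular":[0,0,0],"grip":-1},{"slide":[-0.01,0,0],"angular":[0,0,0],"grip":-1}]'; python3 -m jog '[{"slide":[0.005,0,0],"angular":[0,0,0],"grip":-0.4},{"slide":[0.005,0,0],"angular":[0,0,0],"grip":-0.2},{"slide":[0.005,0,0],"angular":[0,0,0],"grip":0.1},{"slide":[0.005,0,0],"angular":[0,0,0],"grip":0.1}]'
```

```text
time_s: 18.2
tool_pos: [0.6568, 0.0139, 0.1518]
orientation: [-0.003, 0.728, 0.685, 0.003]
wrist_force: [-3.0, 14.9, 3.6]
opening: 0.0177
time_s: 18.6
tool_pos: [0.6575, 0.0091, 0.1517]
orientation: [0.0, 0.729, 0.685, 0.0]
wrist_force: [0.3, -0.6, 0.7]
opening: 0.0474
```

```bash
python3 -m jog '[{"slide":[0,0,-0.2],"angular":[0,0,0],"grip":0.1},{"slide":[0,0,-0.5],"angular":[0,0,0],"grip":0.1},{"slide":[0,0,-0.8],"angular":[0,0,0],"grip":0.1},{"slide":[0.2,-0.3,-1],"angular":[0,0,0],"grip":0.1},{"slide":[0.4,-0.6,-1],"angular":[0,0,0],"grip":0.1}]'; python3 -m jog '[{"slide":[0.2,-0.3,-0.1],"angular":[0,0,0],"grip":0.1},{"slide":[0.4,-0.7,-0.1],"angular":[0,0,0],"grip":0.1},{"slide":[0.6,-0.9,-0.1],"angular":[0,0,0],"grip":0.1},{"slide":[0.6,-0.9,-0.1],"angular":[0,0,0],"grip":0.1}]';python3 -c "
from h import *
w=shot('wrist','w21');t=shot('top','t21');s=shot('scene','s21')
im=np.array(t['image'])[110:260,240:440,::-1]
cv2.imwrite('pics/t21d.png',cv2.resize(im,(800,600),interpolation=cv2.INTER_CUBIC))
im=np.array(s['image'])[210:360,270:470,::-1]
cv2.imwrite('pics/s21d.png',cv2.resize(im,(800,600),interpolation=cv2.INTER_CUBIC))
togo((.5,.1,.3),87)
"
```

```text
time_s: 19.1
tool_pos: [0.5846, 0.0654, 0.3049]
orientation: [0.003, 0.729, 0.684, 0.003]
wrist_force: [0.0, 0.6, -0.3]
opening: 0.0506
time_s: 19.5
tool_pos: [0.4511, 0.1664, 0.3161]
orientation: [0.0, 0.728, 0.686, 0.001]
wrist_force: [0.5, -0.2, -1.1]
opening: 0.0505
slide [-0.409  0.332  0.105] ang [ 0.0005  0.0001 -0.0026] | t 19.65 pos [0.454  0.1642 0.3156] yaw 86.52 open 0.0507 F [-1.2 -0.4 -0.3]
```

View pics/w21.png

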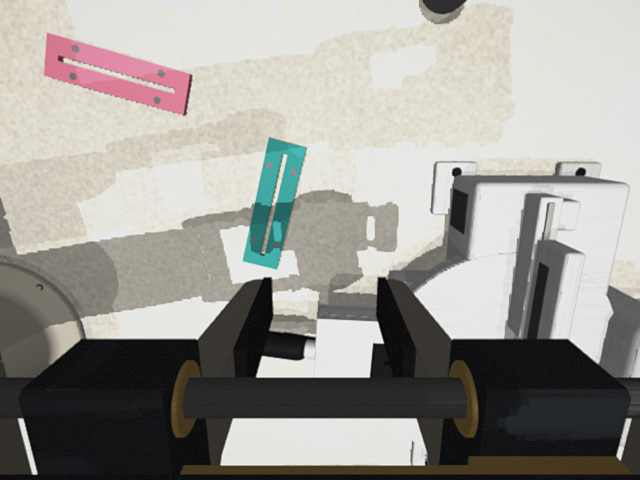

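View pics/t21d.png

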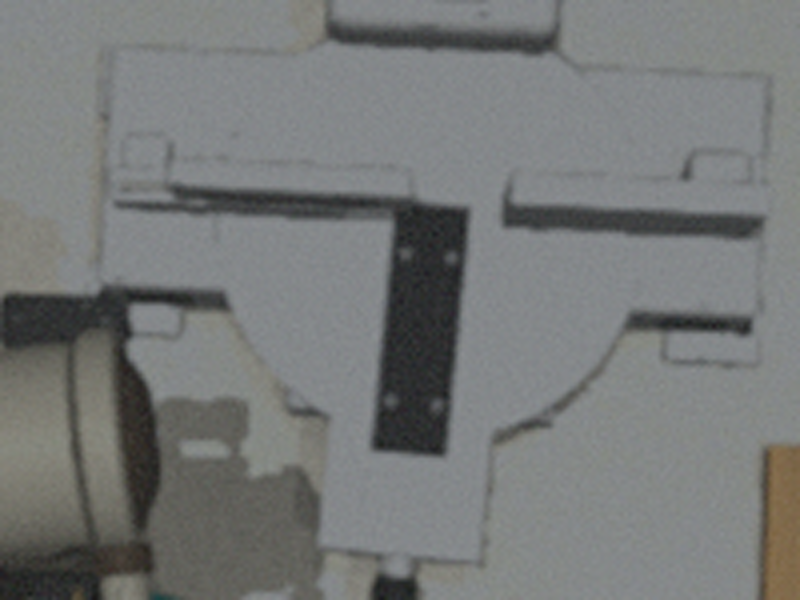

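View pics/s21d.png

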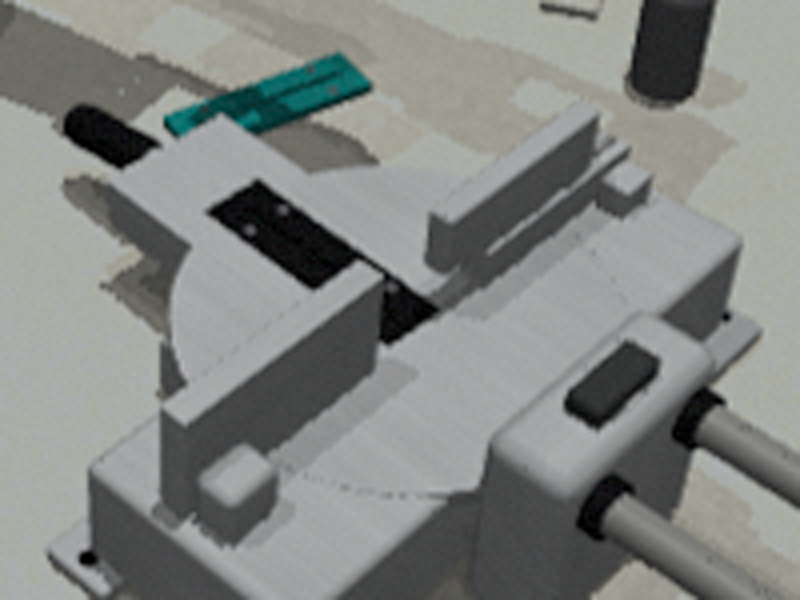

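```bash
python3 -c "
from h import *
p=shot('top')
for k in('kerf_plate','fence_grip','offcut','oil_bottle','tape_measure'):
  for r in spotter.pinpoint(clean(p),k)[:4]: print(k,round(r['p'],2),wpt(p['W'],r['at']).round(3))
print(st()['time_s'],st()['wrist_force'])
print(job.finish_job())
"
```

```text
kerf_plate 0.93 [0.386 0.16  0.006]
kerf_plate 0.87 [ 0.576 -0.029  0.088]
kerf_plate 0.77 [0.225 0.319 0.007]
kerf_plate 0.74 [0.458 0.484 0.002]
fence_grip 0.76 [0.658 0.015 0.168]
offcut 0.66 [ 0.433 -0.289 -0.001]
oil_bottle 0.74 [ 0.594  0.389 -0.003]
oil_bottle 0.53 [ 0.43  -0.289  0.001]
tape_measure 0.72 [ 0.605 -0.41   0.001]
19.95 [-0.32385465 -0.30054764 -0.09141352]
the job is handed in; nothing more can be done
None
```

The kerf plate is in its recess and the left fence half is slid in to its stop. I handed the job in at about 20 s of the 61 s allowed.

- **Plate:** I gripped the black plate and laid it flat with its leading end over the recess and its tail on the nose. I slid it along the table, let go near the end, and pushed its tail until it dropped in. In the last pictures it lies level in the recess, with thin even gaps at the ends. Flushness was judged by eye from the pictures; the network put the plate's middle at 88 mm height, against an expected 85.5 mm, which is within its error of about 4 mm.
- **Fence:** I gripped it at the grip point and slid it about 64 mm with about 4 N of rubbing. It then stopped moving, and the force rose to 15 N. After I released it, its grip point was seen at y = 0.015 m, matching where it met the stop (0.014 m).
- **Everything else:** The offcut, oil bottle, tape measure and look-alike plates read within a few millimetres of where they started. The arm ended clear of everything. The largest wrist force in the move reports was about 16 N.

No check failed. The recess position from the top and wrist cameras differed by about 3 mm, so I aligned the plate by eye to the nose's edges in the wrist picture instead.

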